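Clear a jammed cap from the feed chute of a bottle capper

TASK

An oversized screw cap has jammed in the throat of the cap feed chute, under the capping head. Nudge it back up the chute, keeping it flat in the chute, until it is clear of the head and its hold-down shoe, then lift it out and lay it flat in the steel reject tray, the same way up. Leave the caps waiting behind the gate, the bottle and the tube rack as they are.

Things in the scene. Friction and masses are not known exactly. Their poses are not given: they have to be found in the camera images.
- machine: the benchtop capper, fixed, white and grey. Origin on the bench below the chute's throat; y is level, pointing up-chute (from column to bowl), x away from the robot's side, z up. In this frame, mm: bed x -45 to 105, y -255 to 455, top z 38; throat floor at x 0, y 0, z 105; column x -10 to 80, y -242 to -158, up to z 273
- head_edge (a point): middle of the lower edge of the capping head's up-chute end (axes as machine). The head is a block overhanging the throat: 54 mm wide (x), 190 long (from here to y -190), 72 high, open beneath on both long sides. A chuck 38 mm in diameter hangs from it, its axis at y -140, down to 78 mm below the head
- chute: the steel chute, part of the machine, sloping 15 degrees, its vibrator off: caps stay where left by friction. Origin on its floor at the throat, mid-width; y up the chute, z square to the floor, x away from the robot's side. Floor from y -70 to 265 mm. Slick side guides 8 mm high, 3 thick, inner faces 54 mm apart above y 8, narrowing to 43 at y -25 and below. Open above from y 43 mm to the gate
- gate (a point): foot of the lower face of the closed gate blade across the chute, mid-width (axes as chute). The blade is 54 mm wide, 14 high, 5 thick; beside it on the +x side its box, x 33 to 73 mm, y -13 to 18, up to 19 mm over the chute floor
- shoe (a joint): lift in m of the white sprung hold-down shoe under the head, square to the chute floor: 0 when its underside is 19.5 mm over the floor, 0.0045 with the big cap under it, at most 0.007. In chute axes it spans x 4 to 14 mm, y -20 to 30, with a turned-up nose to y 43. It presses with 2.9 N on the cap, which then takes 2 to 4 N to move; it drops to 0 when the cap is clear
- bowl (a point): centre of the rim of the steel cap bowl at the chute's top end: 200 mm in diameter, rim 183 mm above the bench; part of the machine
- stray_cap: the jammed oversized cap: ribbed blue plastic, 50 mm in diameter, 24 mm high, about 30 g, flat on the chute floor in the throat under the head, open side down. Origin at the centre of its underside, z through its closed top
- queued_cap_1: a right-sized cap of the same blue plastic, 40 mm in diameter, 18 mm high, loose on the chute behind the gate (about 211 mm up the chute from the throat); origin at the centre of its underside
- queued_cap_2: a second right-sized cap, same as the first, behind it (about 252 mm up the chute)
- tray: the low open steel reject tray on the bench, fixed: 130 x 170 mm outside (x, y), 22 mm high, walls and floor 3 mm. Origin at the centre of its underside, z up
- bottle: a capped amber glass bottle, 70 mm in diameter, 120 mm high, standing on the bench; origin at the centre of its underside
- tube_rack: a white rack, 70 x 150 mm, 55 mm high, with capped tubes up to 98 mm high; origin at the centre of its underside
Things that resemble listed ones, but are neither listed nor needed, are in the scene too. What is shaped like the stray_cap but green or orange is not meant.

How it is judged:
By the outcome, as a careful person would: the job done as asked, in the order asked, and still so for the second after the job is handed in, with the robot touching nothing.
It also fails if it takes over 69 s, if anything falls off the work surface, if the arm or the gripper's body presses on something with over 40 N, if the wrist force passes 120 N, or if a joint passes its speed limit or range.

ROBOT

A 6-joint arm with a two-finger parallel gripper is mounted at the origin on the work surface. World frame = base frame: x ahead of the robot, y to its left, z up, the work surface at z = 0. Lengths are in m, angles in rad, forces in N, time in s.
With the tool pointing down it reaches from about 0.35 to 0.975 m from the base axis. Payload 4.9 kg.
Tool frame: the origin (TCP) lies at the centre of the arm's flange, where the gripper is bolted on; the fingertips stand 173 mm ahead of it and the grasp point (between the pads) lies 155 mm ahead of it (ctrl.finger_overhang is the distance from the TCP to the fingertips, in m); z points along the fingers, y is the direction in which the jaws open and shut (so a half turn about z gives the same grasp; the last joint's range is limited). The gripper opens to 85 mm and grips with 20 to 120 N. Pads are 22 mm wide; open, the fingers measure 114 mm over their backs; the gripper's body (76 mm by 85 mm) begins 54 mm behind the grasp point. The pads swing forward as they close: fully open they stand 13 mm farther back than shut.
Start: joints at [-1.297, 0.053, 1.613, -0, 1.476, -0.119], TCP at [0.239, -0.577, 0.405] pointing down, gripper open.
Joint ranges: [-3.01, 3.01], [-1.01, 2.22], [0.06, 2.58], [-1.02, 4.17], [0.09, 2.62], [-3.14, 3.14]. Speed limits (rad/s): [2.57, 2.57, 3.14, 3.14, 3.14, 3.14].

INTERFACE

Orientations are given as a rotation vector (axis times angle).
In Python, from station import ctrl, eyes, spotter gives the robot as it stands.
- The arm moves only by the shell command python3 -m crank 'ROWS' [FORCE]. ROWS is JSON, a list of rows, each a list of 7 numbers: the turn, a rotation vector about the tool's x, y, z in rad, then the shift along the tool's x, y, z in mm, then the closure, from -1 (fully open) to 1 (shut). A call has 1 to 8 rows; each row shifts and turns the pose as measured when the row begins, along the tool's axes as they then stand; what a row does not reach is not made up. A row lasts 1/12 s, in which the tool goes at most 41.7 mm and 7.16 degrees, less where a joint would pass 70% of its speed; a pose out of reach is approached as far as the arm can. A call is refused whole if a number of a shift passes 41.7 or a number of a turn 0.125, either way. A call with a gripper value outside its range is refused whole. The fingers move at their own pace and stop on an object; FORCE is the grip in N (left out, the last holds). Time passes only in rows, so rows that do not move let the fingers close. It gives the time, the measured TCP pose, the force and the opening at its end, in the units of the state.
- ctrl.get_obs(): the state, without advancing time (a new reading comes with each control period).
- eyes.get_image(name): name is "side" or "top"; returns a dict with "image" (480x640x3 uint8, red, green, blue), "vertical_fov" (degrees; the focal length in pixels is half the picture's height over the tangent of half this angle, whatever the lens; pixels are square), "cx", "cy" (the principal point, pixels), "rvec" (rotation vector, rad) and "tvec" (3), from world to camera coordinates, as OpenCV has them. Camera axes: x right, y down, z forward; pixel columns grow to the right and rows downward; lengths in m; the calibration is good to about 2 mm. A picture is of the moment at which its call begins. There is no depth.
- ctrl.finish_job(): hands the job in, once; it reports no verdict.
Trained networks look in a picture, given as the dict that the camera call returned (one of the last four; its "shot" number tells which), for a name from the list of things; names that differ only in an ending like _2 or _b are one class to them, and where a whole thing is asked for, a point or a joint stands for the part that bears it (a point fixed in the world has none). Each returns a list of dicts, best first, with "confidence" (0 to 1); they miss things now and then, are a little off and sometimes report something else, mostly with a low value. They report only what shows in the picture. A call takes as long as a camera call. They do not tell look-alikes from the thing itself.
- spotter.look_for(query, picture): "centre" ([x, y, z] in m, in world coordinates, good to about 4 mm: the middle of the surface that is visible of it).
- spotter.outline_of(query, picture): "region" (480x640 bool, what is visible of it).
- spotter.mark_of(query, picture): "centre" ([x, y, z] in m, in world coordinates, good to about 4 mm: a listed point, or the origin of a listed thing).
The state is a dict: "t": time; "q": joint angles; "dq": joint speeds; "effort": joint torques, N m; "tool_pos": TCP position; "tool_rot": TCP orientation; "contact_force": force on the tool from outside, world axes, zero at the start; "wrist_torque": the same for the moment, N m; "opening": finger opening in m.
Only numpy, scipy, OpenCV 4.12 (cv2) and the standard library are available. Lean on these libraries where they do the work, as an engineer would, in place of code of your own. Each camera call takes 0.05 s, during which the arm holds its last target.

## Working session

There is one attempt and no reset: what is moved stays moved. The work goes in short steps, Python scripts to look and compute and a shell command to move; the robot and the scene stay as the last step left them, time stands still between calls to the robot, and variables do not carry over. Pictures are saved under pics/ and viewed, and the job is handed in when it is done.

```bash
ls; mkdir -p pics
python3 - <<'E'
from station import ctrl, eyes, spotter
import cv2
for n in ("side","top"):
    p=eyes.get_image(n); cv2.imwrite(f"pics/{n}0.png",p["image"][:,:,::-1])
    print(n,p["vertical_fov"],p["cx"],p["cy"],p["rvec"],p["tvec"],p.get("shot"))
    for q in ["machine","head_edge","chute","gate","bowl","stray_cap","queued_cap_1","tray","bottle","tube_rack","shoe"]:
        try: print(q,[([round(float(v),4) for v in d["centre"]],round(d["confidence"],2)) for d in spotter.mark_of(q,p)][:4])
        except Exception as e: print(q,e)
print(ctrl.get_obs())
E
```

```text
pics
side 43.46416073805141 310.4574792085693 237.8397640633461 [ 2.23142159 -0.95797135  0.37744096] [-0.37023066  0.46313861  1.13438997] 1
machine [([0.6101, -0.0388, -0.0002], 0.66)]
head_edge [([0.6112, -0.0138, 0.1892], 0.58)]
chute [([0.6078, -0.0355, 0.1047], 0.61)]
gate []
bowl [([0.6444, 0.3331, 0.1786], 0.6), ([0.6109, -0.036, 0.1058], 0.22)]
stray_cap [([0.5068, -0.014, 0.0031], 0.78), ([0.6113, -0.0329, 0.1081], 0.55), ([0.6094, 0.1469, 0.153], 0.17)]
queued_cap_1 [([0.6152, 0.2107, 0.1709], 0.69), ([0.6061, 0.1682, 0.1601], 0.67), ([0.6096, -0.0345, 0.0054], 0.53)]
tray [([0.6117, -0.032, 0.0018], 0.6)]
bottle [([0.6092, 0.1482, 0.1508], 0.17)]
tube_rack [([0.4348, 0.3957, -0.0007], 0.93)]
shoe it knows: bottle, bowl, chute, gate, head_edge, machine, queued_cap, stray_cap, tray, tube_rack
top 51.98259755208187 304.8189596040564 239.78218461365367 [ 2.1933909  -2.15504298  0.07382724] [0.05566405 0.59075299 1.05683073] 2
machine [([0.6092, -0.038, 0.0045], 0.98)]
head_edge []
chute [([0.6081, -0.034, 0.1007], 0.56)]
gate [([0.6088, 0.1416, 0.1536], 0.68)]
bowl [([0.6433,
[... 475 characters left out ...]
chine, queued_cap, stray_cap, tray, tube_rack
{'t': 1.1, 'q': array([-1.29699414e+00,  5.27401821e-02,  1.61290233e+00,  2.19698602e-06,
        1.47600775e+00, -1.18996050e-01]), 'dq': array([-0.00028223, -0.00137237,  0.00066209,  0.0004286 ,  0.00100088,
        0.00163949]), 'effort': array([-2.79198084e-04, -3.93685234e+01, -3.70471966e+01, -2.64696328e-04,
        5.06981214e-04,  1.44454083e-05]), 'tool_pos': array([ 0.23923394, -0.57738791,  0.40467724]), 'tool_rot': array([-3.08114100e+00, -6.13035527e-01,  3.57229404e-06]), 'contact_force': array([ 0.72815648, -0.25901705, -0.7329028 ]), 'wrist_torque': array([-0.02690453,  0.05629807,  0.00173421]), 'opening': 0.08526912348542796}
```

View pics/side0.png

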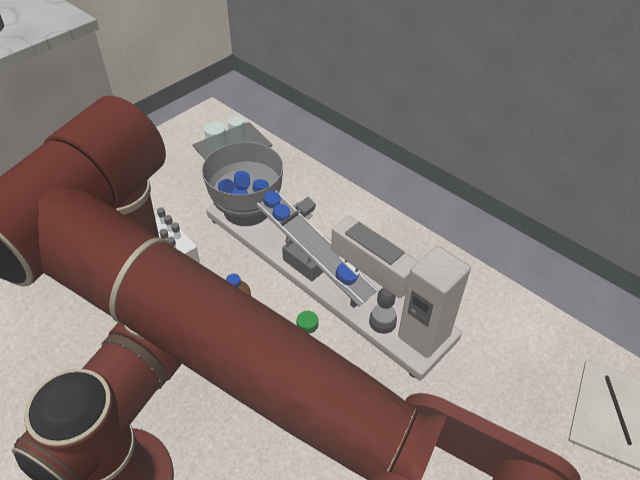

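View pics/top0.png

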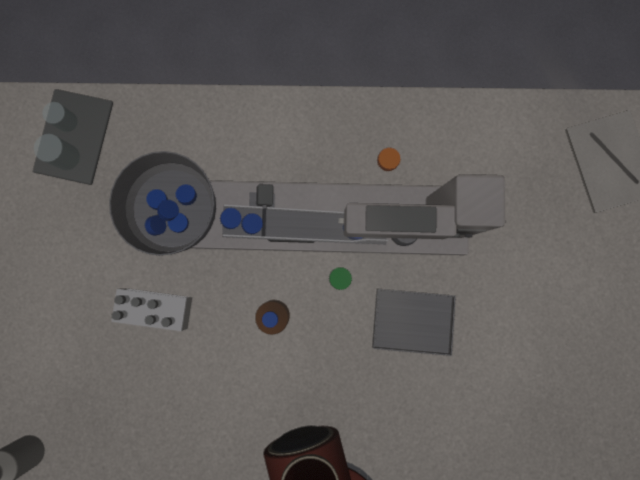

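The stray cap is at side (347,273), blue and under the head. The green cap at side (307,321) / top (340,278) and the orange one at top (389,159) are decoys. So is the dark plate carrying glasses at top (73,137), which resembles the tray. The real tray is at top (413,322), and the queued caps are at top (231,218) and (252,224). Next I'll overlay a machine model to refine its pose.

```bash
cat > h.py <<'E'
import numpy as np, cv2
from scipy.spatial.transform import Rotation as Rr
def K(p):
    f=240/np.tan(np.radians(p["vertical_fov"])/2); return np.array([[f,0,p["cx"]],[0,f,p["cy"]],[0,0,1.]])
def proj(p,X):
    X=np.asarray(X,float).reshape(-1,3); return cv2.projectPoints(X,np.array(p["rvec"]),np.array(p["tvec"]),K(p),None)[0][:,0]
class M:
    def __init__(s,x,y,yaw): s.o=np.array([x,y,0]); s.R=Rr.from_euler('z',yaw).as_matrix(); s.C=s.R@Rr.from_euler('x',15,degrees=True).as_matrix()
    def m(s,P): return s.o+np.asarray(P,float).reshape(-1,3)/1000@s.R.T
    def c(s,P): return s.m([0,0,105])+np.asarray(P,float).reshape(-1,3)/1000@s.C.T
def box(x0,x1,y0,y1,z0,z1):
    return [((a,b,z0),(a,b,z1)) for a in(x0,x1) for b in(y0,y1)]+[((x0,b,z),(x1,b,z)) for b in(y0,y1) for z in(z0,z1)]+[((a,y0,z),(a,y1,z)) for a in(x0,x1) for z in(z0,z1)]
def overlay(p,mm,hy=23,hz=189,cap=0,s=1,off=(0,0),img=None):
    im=p["image"][:,:,::-1].copy() if img is None else img
    def dr(segs,f,col):
        for a,b in segs:
            q=(proj(p,f([a,b]))-np.array(off))*s
            cv2.line(im,*[tuple(int(round(v*16)) for v in r) for r in q],col,1,cv2.LINE_AA,4)
    dr(box(-45,105,-255,455,38,38),mm.m,(0,255,255)); dr(box(-10,80,-242,-158,273,273),mm.m,(0,255,255))
    dr(box(-27,27,hy-190,hy,hz,hz+72),mm.m,(0,0,255)); dr(box(-27,27,-70,265,0,0),mm.c,(0,255,0))
    if cap is not None:
      for z in(0,24):
        t=np.linspace(0,2*np.pi,40); P=np.c_[25*np.cos(t),cap+25*np.sin(t),0*t+z]
        dr(list(zip(P[:-1],P[1:])),mm.c,(255,255,0))
    return im
def snap(n,name,crop=None,s=1,mm=None,**k):
    from station import eyes
    p=eyes.get_image(n); view(p,name,crop,s,mm,**k); return p
def view(p,name,crop=None,s=1,mm=None,**k):
    x0,y0,x1,y1=crop or (0,0,640,480)
    im=cv2.resize(p["image"][y0:y1,x0:x1,::-1],None,fx=s,fy=s,interpolation=cv2.INTER_CUBIC)
    if mm is not None: im=overlay(p,mm,s=s,off=(x0-.5+.5/s,y0-.5+.5/s),img=im,**k)
    cv2.imwrite(f"pics/{name}.png",im)
E
python3 - <<'E'
from h import *
mm=M(.609,-.036,0)
p=snap("side","s1",(190,130,490,355),2.6,mm)
p=snap("top","t1",(100,140,520,360),1.9,mm)
E
```

```text
(no output)
```

View pics/s1.png

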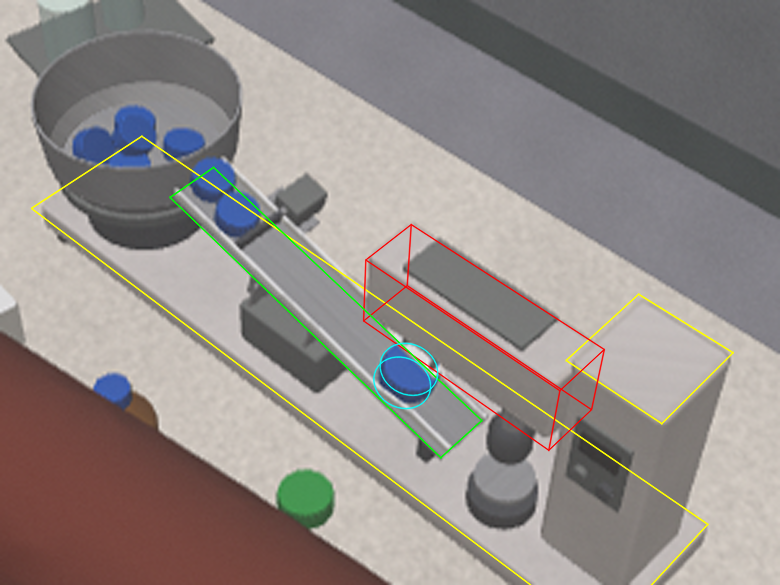

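View pics/t1.png

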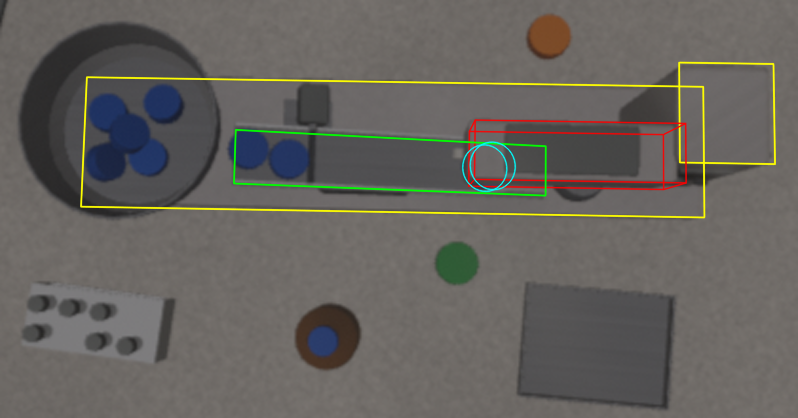

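```bash
cat > fit.py <<'E'
from h import *
from station import eyes
from scipy.optimize import differential_evolution
P=[eyes.get_image("side"),eyes.get_image("top")]
G=[]
for p in P:
    g=cv2.cvtColor(p["image"],cv2.COLOR_RGB2GRAY).astype(np.float32); g=cv2.GaussianBlur(g,(0,0),1.2)
    gx=cv2.Sobel(g,cv2.CV_32F,1,0)/8; gy=cv2.Sobel(g,cv2.CV_32F,0,1)/8; G.append((gx,gy))
def segs(v):
    mm=M(v[0],v[1],v[2]); hy,hz=v[3],v[4]; t=np.linspace(0.02,.98,120)[:,None]; o=[]
    for a,b in [((-45,-255,38),(-45,455,38)),((-45,-255,38),(105,-255,38)),((105,-255,38),(105,455,38))]+box(-10,80,-242,-158,273,273)[4:]+box(-27,27,hy-190,hy,hz,hz+72):
        o.append(mm.m(np.array(a)+t*(np.array(b)-a)))
    for x in(-30,-27,27,30): o.append(mm.c(np.array((x,10,8))+t*np.array((0,255,0))))
    for a,b in [((-20,-70,0),(20,-70,0))]: o.append(mm.c(np.array(a)+t*(np.array(b)-a)))
    return o
def score(v,cams=(0,1)):
    s=0; S=segs(v)
    for c in cams:
        gx,gy=G[c]
        for X in S:
            q=proj(P[c],X); d=q[-1]-q[0]; L=np.hypot(*d); 
            if L<3: continue
            n=np.array([-d[1],d[0]])/L; m=q.astype(np.float32)[:,None]
            a=cv2.remap(gx,m,None,1)[:,0]*n[0]+cv2.remap(gy,m,None,1)[:,0]*n[1]
            s+=min(L,200)*np.minimum(np.abs(a),12).mean()
    return -s
b=[(.597,.621),(-.05,-.022),(-.06,.06),(12,36),(175,200)]
for cams in [(0,),(1,),(0,1)]:
    r=differential_evolution(score,b,args=(cams,),seed=1,popsize=20,maxiter=80,tol=1e-6)
    print(cams,np.round(r.x,4),round(r.fun),round(score([.609,-.036,0,23,189],cams)))
v=r.x; mm=M(*v[:3])
view(P[0],"s2",(190,130,490,355),2.6,mm,hy=v[3],hz=v[4],cap=None)
view(P[1],"t2",(100,140,520,360),1.9,mm,hy=v[3],hz=v[4],cap=None)
E
python3 fit.py
```

```text
(0,) [ 6.105000e-01 -3.770000e-02 -7.700000e-03  2.594830e+01  1.896775e+02] -13501 -12314
(1,) [ 6.090000e-01 -3.430000e-02  2.400000e-03  2.714610e+01  1.886097e+02] -8041 -7584
(0, 1) [ 6.107000e-01 -3.550000e-02 -9.500000e-03  2.826570e+01  1.878499e+02] -20698 -19898
```

View pics/s2.png

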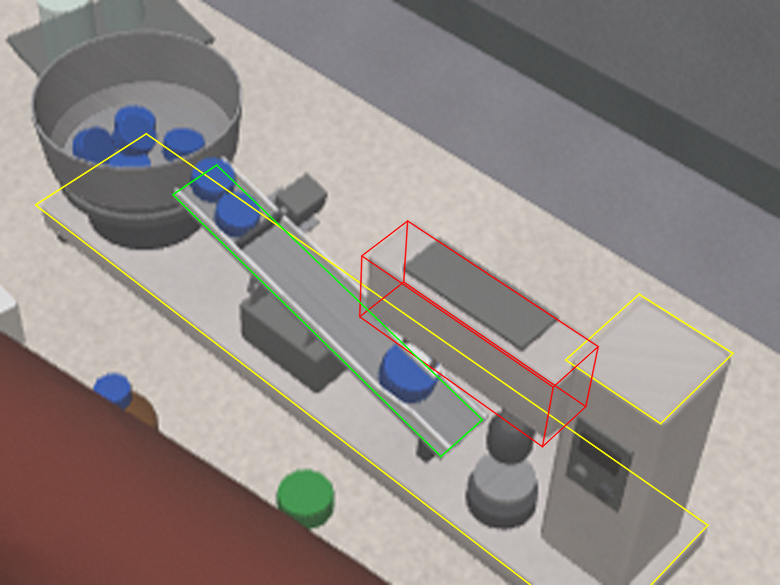

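View pics/t2.png

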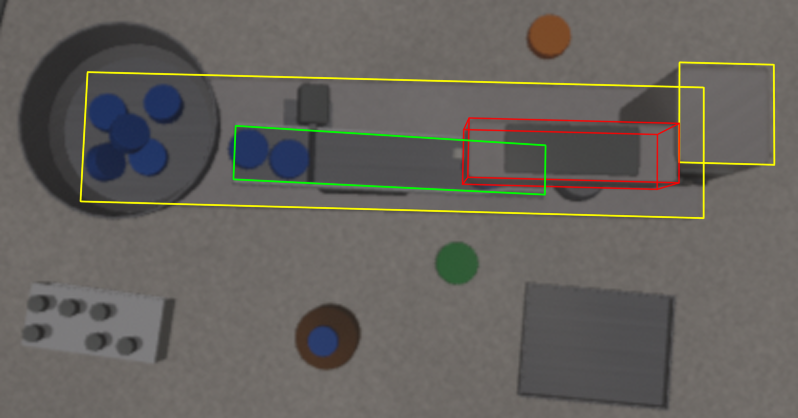

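```bash
python3 -m crank '[[0,0,0,25.4,-30.7,-1.2,1],[0,0,0,25.4,-30.7,-1.2,1],[0,0,0,25.4,-30.7,-1.2,1],[0,0,0,25.4,-30.7,-1.2,1],[0,0,0,25.4,-30.7,-1.2,1],[0,0,0,25.4,-30.7,-1.2,1],[0,0,0,25.4,-30.7,-1.2,1],[0,0,0,25.4,-30.7,-1.2,1]]' 20
python3 -m crank '[[0,0,0,25.4,-30.7,-1.2,1],[0,0,0,25.4,-30.7,-1.2,1],[0,0,0,25.4,-30.7,-1.2,1],[0,0,0,25.4,-30.7,-1.2,1]]'
cat >> h.py <<'E'
V=(.6107,-.0355,-.0095)
mach=M(*V)
def tgt(x,y,h,th=20,sy=1,tip=.173):
    "fingertip centre at chute (x,y,h) mm; tool tilted th below level; tool y = sy*u; returns TCP pos,R"
    t=np.radians(th); C=mach.C
    d=C@np.array([np.cos(t),0,-np.sin(t)]); yy=C[:,1]*sy; R=np.c_[np.cross(yy,d),yy,d]
    return mach.c([x,y,h])[0]-tip*d,R
def delta(p,R):
    from station import ctrl
    o=ctrl.get_obs(); R0=Rr.from_rotvec(o["tool_rot"]).as_matrix()
    print("t",round(o["t"],2),"pos",np.round(o["tool_pos"],4),"q",np.round(o["q"],3),"F",np.round(o["contact_force"],1),"open",round(o["opening"],4))
    print("shift mm now-axes",np.round(R0.T@(p-o["tool_pos"])*1000,1),"turn",np.round(Rr.from_matrix(R0.T@R).as_rotvec(),3))
    print("shift mm in target axes",np.round(R.T@(p-o["tool_pos"])*1000,1))
E
python3 - <<'E'
from h import *
for sy in(1,-1): delta(*tgt(-80,-50,13.5,20,sy))
E
```

```text
t: 1.97
tool_pos: [0.3337, -0.2676, 0.4117]
tool_rot: [-3.084, -0.592, 0.0]
contact_force: [0.9, -0.6, 0.9]
opening: 0.0003
t: 2.3
tool_pos: [0.3823, -0.1082, 0.418]
tool_rot: [3.084, 0.587, 0.006]
contact_force: [1.5, -0.7, 0.4]
opening: -0.0002
t 2.3 pos [ 0.3823 -0.1082  0.418 ] q [-4.640e-01 -5.490e-01  2.091e+00  1.000e-03  1.596e+00  7.310e-01] F [ 1.5 -0.7  0.4] open -0.0002
shift mm now-axes [-11.7 -13.4 255.7] turn [-1.587 -0.009 -2.157]
shift mm in target axes [239.1 -58.7  71.2]
t 2.3 pos [ 0.3823 -0.1082  0.418 ] q [-4.640e-01 -5.490e-01  2.091e+00  1.000e-03  1.596e+00  7.310e-01] F [ 1.5 -0.7  0.4] open -0.0002
shift mm now-axes [-11.7 -13.4 255.7] turn [-0.007  1.245  0.496]
shift mm in target axes [-239.1   58.7   71.2]
```

```bash
python3 - <<'E'
from h import *
for sy in(1,-1): delta(*tgt(-80,-50,12,40,sy))
E
python3 -m crank '[[0,0.1,0.05,0,0,0,1],[0,0.1,0.05,0,0,0,1],[0,0.1,0.05,0,0,0,1],[0,0.1,0.05,0,0,0,1]]'
python3 - <<'E'
from h import *
delta(*tgt(-80,-50,12,40,-1))
E
```

```text
t 2.3 pos [ 0.3823 -0.1082  0.418 ] q [-4.640e-01 -5.490e-01  2.091e+00  1.000e-03  1.596e+00  7.310e-01] F [ 1.5 -0.7  0.4] open -0.0002
shift mm now-axes [ 11.4  10.1 207. ] turn [-1.191  0.101 -2.403]
shift mm in target axes [142.3 -58.7 139.2]
t 2.3 pos [ 0.3823 -0.1082  0.418 ] q [-4.640e-01 -5.490e-01  2.091e+00  1.000e-03  1.596e+00  7.310e-01] F [ 1.5 -0.7  0.4] open -0.0002
shift mm now-axes [ 11.4  10.1 207. ] turn [0.076 0.903 0.474]
shift mm in target axes [-142.3   58.7  139.2]
t: 2.63
tool_pos: [0.3853, -0.0955, 0.4198]
tool_rot: [-2.979, -0.288, -0.629]
contact_force: [0.7, 0.6, 0.6]
opening: -0.0
t 2.63 pos [ 0.3853 -0.0955  0.4198] q [-0.512 -0.662  2.171  0.309  1.343  0.84 ] F [0.7 0.6 0.6] open -0.0
shift mm now-axes [-77.3  29.  192.9] turn [0.049 0.481 0.302]
shift mm in target axes [-143.    71.4  136. ]
```

```bash
cat > kin.py <<'E'
import numpy as np
from scipy.spatial.transform import Rotation as Rr
from scipy.optimize import least_squares
lo=np.array([-3.01,-1.01,.06,-1.02,.09,-3.14]);hi=np.array([3.01,2.22,2.58,4.17,2.62,3.14])
def Rz(a):return Rr.from_euler('z',a).as_matrix()
def Ry(a):return Rr.from_euler('y',a).as_matrix()
def fk(q,k):
    a1,h,L2,e,L3,d,l,c=k
    A=Rz(q[0]);B=A@Ry(q[1]);C=B@Ry(q[2]);D=C@Rz(q[3])@Ry(q[4]);T=D@Rz(q[5])@Rz(c)
    return A@[a1,l,h]+B@[0,0,L2]+C@[e,0,L3]+D@[0,0,d],T,B@[0,0,L2]+A@[a1,l,h]
D=[([-1.29699,.05274,1.6129,0,1.47601,-.118996],[.23923,-.57739,.40468],[-3.08114,-.613036,0]),
([-.464,-.549,2.091,.001,1.596,.731],[.3823,-.1082,.4180],[3.084,.587,.006]),
([-.512,-.662,2.171,.309,1.343,.84],[.3853,-.0955,.4198],[-2.979,-.288,-.629])]
def fit():
    def f(k):
        r=[]
        for q,p,rv in D:
            x,R,_=fk(q,k); r+=list(x-p); r+=list(.2*(R-Rr.from_rotvec(rv).as_matrix()).ravel())
        return np.array(r+list(1e-3*(np.array(k[:7])-[.0,.3,.4,0,.5,.1,.07])))
    best=min((least_squares(f,[.02,.3,.4,0,.5,.1,.07,c]) for c in(np.pi/2,-np.pi/2,0)),key=lambda s:s.cost)
    return best.x,np.abs(f(best.x)).max()
def ik(p,R,k,q0):
    best=None
    for s in [q0]+[np.random.default_rng(i).uniform(lo,hi) for i in range(25)]:
        f=lambda q:np.r_[(fk(q,k)[0]-p)*5,(fk(q,k)[1]-R).ravel()]
        r=least_squares(f,np.clip(s,lo+1e-3,hi-1e-3),bounds=(lo,hi))
        m=(r.cost,np.abs(r.x-q0).max())
        if best is None or (m[0]<1e-7 and (best[0][0]>1e-7 or m[1]<best[0][1])) or (best[0][0]>1e-7 and m[0]<best[0][0]): best=(m,r.x)
    return best
if __name__=="__main__":
    from h import tgt
    k,res=fit(); print(np.round(k,4),res)
    q0=np.array(D[2][0])
    for th in(20,30,40,45):
        for sy in(1,-1):
            for x,y in((-70,-50),(-4,-50),(-4,75)):
                m,q=ik(*tgt(x,y,12,th,sy),k,q0); print(th,sy,x,y,"cost %.1e"%m[0],np.round(q,2))
E
python3 kin.py
```

```text
[-0.0081  0.2607  0.4326  0.1244  0.6204  0.1054  0.0742  1.5706] 0.00017752403526801014
20 1 -70 -50 cost 3.3e-19 [-0.62 -0.26  2.5   1.87  0.7   2.77]
20 1 -4 -50 cost 3.9e-18 [-0.51 -0.07  2.35  2.02  0.63  2.67]
20 1 -4 75 cost 3.6e-21 [-0.18 -0.22  2.39  2.35  0.36  2.52]
20 -1 -70 -50 cost 4.7e-19 [-0.62 -0.26  2.5   1.87  0.7  -0.38]
20 -1 -4 -50 cost 9.3e-19 [-0.51 -0.07  2.35  2.02  0.63 -0.48]
20 -1 -4 75 cost 1.3e-18 [-0.18 -0.22  2.39  2.35  0.36 -0.62]
30 1 -70 -50 cost 2.2e-17 [-0.61 -0.33  2.46  1.44  0.65 -3.11]
30 1 -4 -50 cost 2.2e-15 [-0.51 -0.14  2.3   1.55  0.56  3.11]
30 1 -4 75 cost 3.3e-17 [-0.2  -0.28  2.35  1.47  0.3  -2.91]
30 -1 -70 -50 cost 3.0e-20 [-0.61 -0.33  2.46  1.44  0.65  0.03]
30 -1 -4 -50 cost 5.4e-19 [-0.51 -0.14  2.3   1.55  0.56 -0.03]
30 -1 -4 75 cost 3.8e-22 [-0.2  -0.28  2.35  1.47  0.3   0.23]
40 1 -70 -50 cost 5.5e-18 [-0.59 -0.34  2.38  1.07  0.69 -2.75]
40 1 -4 -50 cost 9.8e-18 [-0.5  -0.15  2.23  1.11  0.6  -2.75]
40 1 -4 75 cost 1.3e-18 [-0.22 -0.28  2.27  0.86  0.43 -2.32]
40 -1 -70 -50 cost 1.6e-19 [-0.59 -0.34  2.38  1.07  0.69  0.39]
40 -1 -4 -50 cost 7.0e-23 [-0.5  -0.15  2.23  1.11  0.6   0.39]
40 -1 -4 75 cost 5.9e-28 [-0.22 -0.28  2.27  0.86  0.43  0.82]
45 1 -70 -50 cost 1.7e-19 [-0.58 -0.33  2.34  0.92  0.74 -2.61]
45 1 -4 -50 cost 9.2e-18 [-0.49 -0.14  2.19  0.94  0.65 -2.59]
45 1 -4 75 cost 6.7e-18 [-0.22 -0.27  2.23  0.71  0.53 -2.17]
45 -1 -70 -50 cost 2.7e-26 [-0.58 -0.33  2.34  0.92  0.74  0.53]
45 -1 -4 -50 cost 8.6e-31 [-0.49 -0.14  2.19  0.94  0.65  0.55]
45 -1 -4 75 cost 2.2e-19 [-0.22 -0.27  2.23  0.71  0.53  0.97]
```

Run:
```python
from h import *
delta(*tgt(-80,-50,14,35,-1))
```

```text
t 2.63 pos [ 0.3853 -0.0955  0.4198] q [-0.512 -0.662  2.171  0.309  1.343  0.84 ] F [0.7 0.6 0.6] open -0.0
shift mm now-axes [-89.   25.  198.4] turn [0.036 0.567 0.305]
shift mm in target axes [-167.7   71.4  121.2]
```

```bash
python3 -m crank '[[0.005,0.08,0.043,0,0,0,1],[0.005,0.08,0.043,0,0,0,1],[0.005,0.08,0.043,0,0,0,1],[0.005,0.08,0.043,0,0,0,1],[0.005,0.08,0.043,0,0,0,1],[0.005,0.08,0.043,0,0,0,1],[0.005,0.08,0.043,0,0,0,1],[0,0,0,0,0,0,1]]'
python3 - <<'E'
from h import *
delta(*tgt(-80,-50,14,35,-1))
E
```

```text
t: 3.3
tool_pos: [0.384, -0.0943, 0.4211]
tool_rot: [-2.557, 0.205, -1.374]
contact_force: [-0.7, -0.6, -0.9]
opening: -0.0001
t 3.3 pos [ 0.384  -0.0943  0.4211] q [-0.591 -0.811  2.314  0.788  0.952  0.901] F [-0.7 -0.6 -0.9] open -0.0001
shift mm now-axes [-170.1   74.7  118.5] turn [-0.001 -0.026 -0.01 ]
shift mm in target axes [-167.8   72.9  122.9]
```

```bash
python3 -m crank '[[0,-0.006,-0.003,-28,12.2,20.5,1],[0,-0.006,-0.003,-28,12.2,20.5,1],[0,-0.006,-0.003,-28,12.2,20.5,1],[0,-0.006,-0.002,-28,12.2,20.5,1],[0,0,0,-28,12.2,20.5,1],[0,0,0,-28,12.2,20,1],[0,0,0,0,0,0,1]]'
python3 - <<'E'
from h import *
delta(*tgt(-80,-50,14,35,-1))
p=snap("side","s3",(190,130,490,355),2.6)
p=snap("top","t3",(230,140,530,360),2.6)
E
```

```text
t: 3.88
tool_pos: [0.3916, -0.1125, 0.2014]
tool_rot: [-2.587, 0.159, -1.354]
contact_force: [-1.5, 1.2, -1.7]
opening: 0.0003
t 3.88 pos [ 0.3916 -0.1125  0.2014] q [-0.623 -0.423  2.474  1.216  0.686  0.228] F [-1.5  1.2 -1.7] open 0.0003
shift mm now-axes [-2.2 -1.5 -2.6] turn [-0.001 -0.001  0.023]
shift mm in target axes [-2.2 -1.4 -2.6]
```

View pics/s3.png

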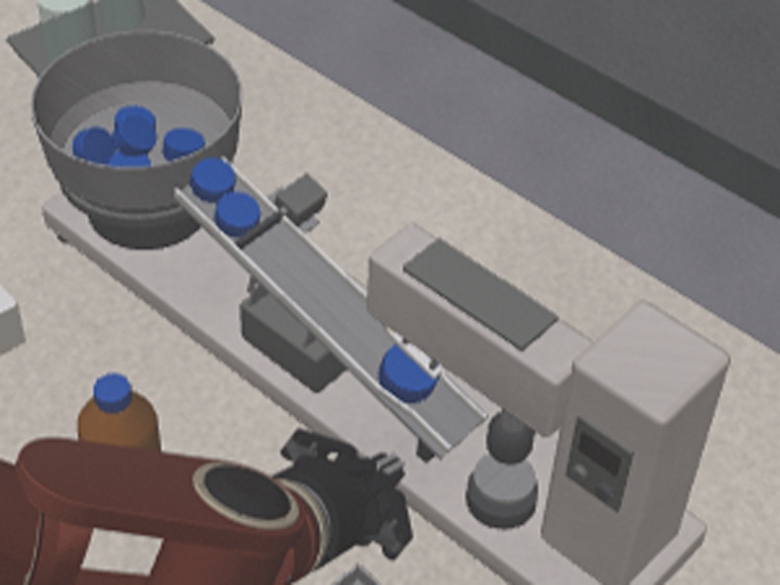

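View pics/t3.png

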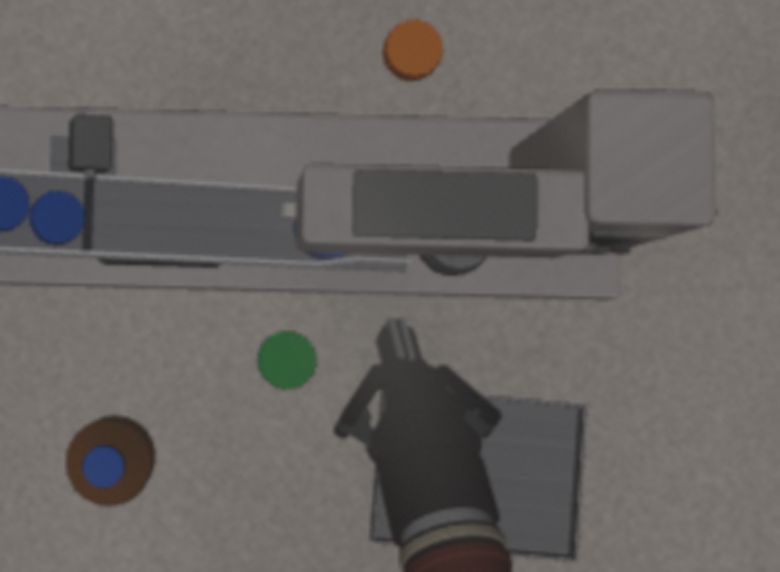

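Run:
```python
from h import *
from station import eyes, spotter
for n in("side","top"):
    p=eyes.get_image(n)
    for q in("stray_cap","head_edge","chute","machine","tray","gate"):
        for d in spotter.mark_of(q,p)[:3]:
            c=np.array(d["centre"]); print(n,q,np.round(c,4),round(d["confidence"],2),"mach",np.round((c-mach.o)@mach.R*1000,1),"chute",np.round((c-mach.m([0,0,105])[0])@mach.C*1000,1))
    if n=="side":
        view(p,"s4",(300,230,400,305),7.5,mach,hy=26,hz=189,cap=1)
```

```text
side stray_cap [ 0.6111 -0.0346  0.1093] 0.87 mach [  0.4   0.9 109.3] chute [0.4 2.  3.9]
side head_edge [ 0.6097 -0.0138  0.1919] 0.62 mach [ -1.2  21.7 191.9] chute [-1.2 43.4 78.3]
side chute [ 0.6085 -0.0326  0.1059] 0.81 mach [ -2.2   2.9 105.9] chute [-2.2  3.   0.1]
side tray [ 0.4156 -0.1746 -0.0028] 0.69 mach [-193.8 -140.9   -2.8] chute [-193.8 -164.   -67.6]
side gate [0.6106 0.1442 0.1544] 0.56 mach [ -1.8 179.7 154.4] chute [ -1.8 186.4   1.2]
top stray_cap [ 7.742e-01 -1.217e-01  4.000e-04] 0.98 mach [164.3 -84.6   0.4] chute [ 164.3 -108.8  -79.1]
top stray_cap [ 0.5044 -0.0133 -0.0011] 0.71 mach [-106.5   21.2   -1.1] chute [-106.5   -7.  -108. ]
top stray_cap [ 0.609  -0.0364  0.103 ] 0.6 mach [ -1.7  -0.9 103. ] chute [-1.7 -1.4 -1.7]
top head_edge [ 0.6123 -0.0087  0.1859] 0.89 mach [  1.3  26.8 185.9] chute [ 1.3 46.8 71.2]
top chute [ 0.6119 -0.0358  0.1017] 0.7 mach [  1.2  -0.3 101.7] chute [ 1.2 -1.1 -3.1]
top machine [ 0.6106 -0.04    0.0011] 0.91 mach [-0.1 -4.5  1.1] chute [ -0.1 -31.2 -99.2]
top tray [ 0.4167 -0.1772  0.002 ] 0.84 mach [-192.6 -143.5    2. ] chute [-192.6 -165.3  -62.3]
top gate [0.6045 0.1423 0.1527] 0.66 mach [ -7.9 177.7 152.7] chute [-7.90e+00  1.84e+02  1.00e-01]
```

View pics/s4.png

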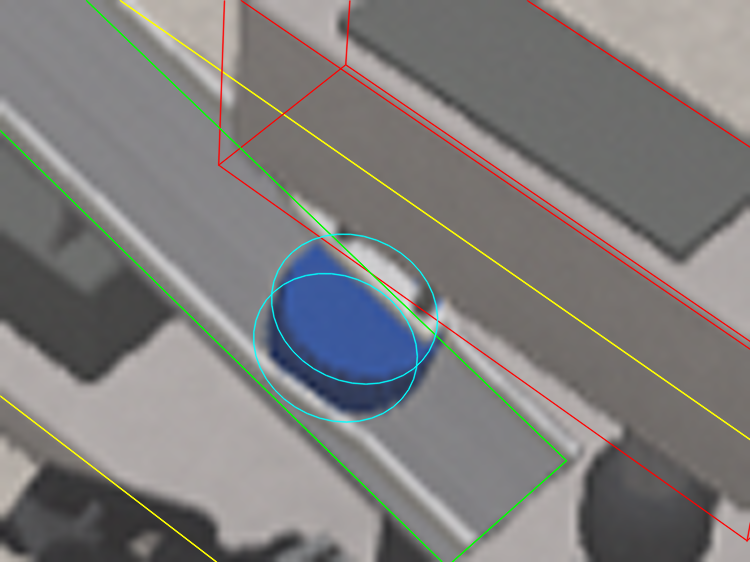

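Run:
```python
from h import *
delta(*tgt(-65.4,-50,55,35,-1))
delta(*tgt(-4,-50,12,35,-1))
```

```text
t 4.68 pos [ 0.3944 -0.1142  0.2105] q [-0.623 -0.436  2.467  1.217  0.685  0.231] F [-1.  -0.3 -0.5] open -0.0
shift mm now-axes [ 30.7   0.3 -10.6] turn [ 0.002 -0.018  0.032]
shift mm in target axes [ 30.5  -0.7 -11.2]
t 4.68 pos [ 0.3944 -0.1142  0.2105] q [-0.623 -0.436  2.467  1.217  0.685  0.231] F [-1.  -0.3 -0.5] open -0.0
shift mm now-axes [29.4  0.1 64.3] turn [ 0.002 -0.018  0.032]
shift mm in target axes [30.5 -0.7 63.8]
```

```bash
python3 -m crank '[[0.001,-0.009,0.016,15,0,-5,1],[0.001,-0.009,0.016,15,0,-5,1],[0,0,0,0,0,0,1],[0,0,0,0,0,0,1]]'
python3 - <<'E'
from h import *
delta(*tgt(-4,-50,12,35,-1))
E
```

```text
t: 5.02
tool_pos: [0.4024, -0.1211, 0.2388]
tool_rot: [-2.579, 0.193, -1.337]
contact_force: [-0.4, 0.3, -1.0]
opening: 0.0002
t 5.02 pos [ 0.4024 -0.1211  0.2388] q [-0.625 -0.467  2.428  1.111  0.724  0.388] F [-0.4  0.3 -1. ] open 0.0002
shift mm now-axes [ 2.5  0.1 73.9] turn [-0.     0.005 -0.004]
shift mm in target axes [ 2.1  0.1 74. ]
```

Accurate. Now insert along the tool axis.

```bash
python3 -m crank '[[0,0.003,-0.002,1,0,18,1],[0,0,0,1,0,18,1],[0,0,0,0,0,14,1],[0,0,0,0,0,0,1]]'
python3 - <<'E'
from h import *
delta(*tgt(-4,-50,12,35,-1))
p=snap("side","s5",(290,210,410,300),6.5)
p=snap("top","t5",(300,170,440,275),5.7)
E
```

```text
t: 5.35
tool_pos: [0.4449, -0.1141, 0.2102]
tool_rot: [-2.58, 0.19, -1.345]
contact_force: [-0.4, 1.6, -0.4]
opening: 0.0002
t 5.35 pos [ 0.4449 -0.1141  0.2102] q [-0.542 -0.27   2.348  1.254  0.607  0.25 ] F [-0.4  1.6 -0.4] open 0.0002
shift mm now-axes [ 2.  -0.2 22.3] turn [ 0.002 -0.     0.   ]
shift mm in target axes [ 2.  -0.2 22.3]
```

View pics/s5.png

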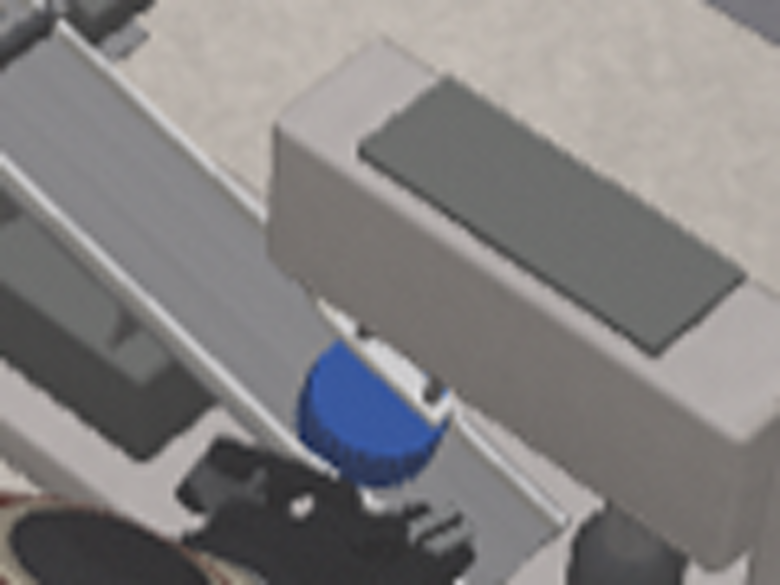

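View pics/t5.png

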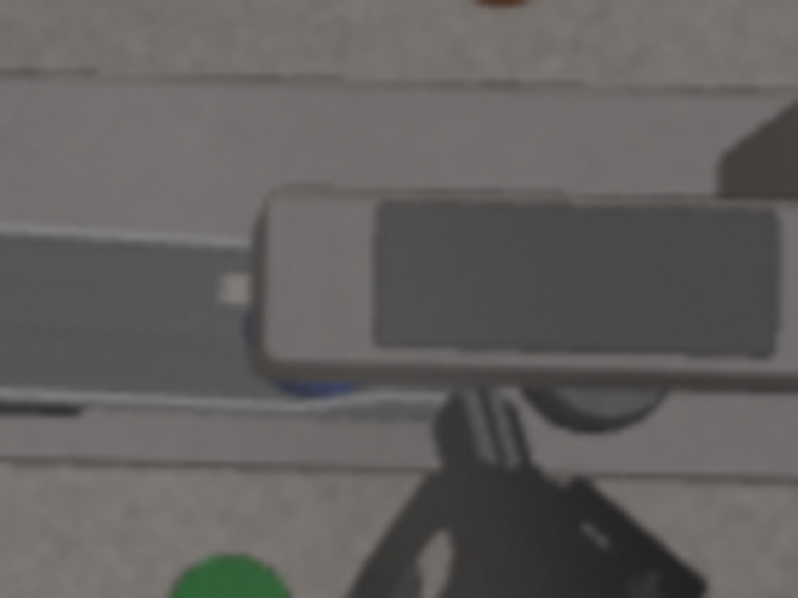

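```bash
python3 -m crank '[[0,0,0,1,0,12,1],[0,0,0,1,0,8,1],[0,0,0,0,0,2,1],[0,0,0,0,0,0,1]]'
python3 - <<'E'
from h import *
delta(*tgt(-4,-50,12,35,-1))
p=snap("side","s6",(310,220,400,290),8.5)
def mk(P,col):
    im=cv2.imread("pics/s6.png"); 
    for a in P:
        q=(proj(p,a)[0]-np.array([310-.5,220-.5]))*8.5; cv2.circle(im,tuple(int(v) for v in q),4,col,1)
    cv2.imwrite("pics/s6.png",im)
from station import ctrl
o=ctrl.get_obs(); R=Rr.from_rotvec(o["tool_rot"]).as_matrix()
mk([o["tool_pos"]+R@np.array([a,b,.173]) for a in(-.011,.011) for b in(-.0145,.0145)],(0,255,255))
E
```

```text
t: 5.78
tool_pos: [0.4617, -0.1116, 0.2]
tool_rot: [-2.58, 0.191, -1.347]
contact_force: [0.3, 0.6, -0.0]
opening: -0.0001
t 5.78 pos [ 0.4617 -0.1116  0.2   ] q [-0.514 -0.199  2.313  1.311  0.572  0.199] F [ 0.3  0.6 -0. ] open -0.0001
shift mm now-axes [ 1.  -0.3  2.4] turn [ 0.003 -0.002  0.   ]
shift mm in target axes [ 1.  -0.3  2.4]
```

View pics/s6.png

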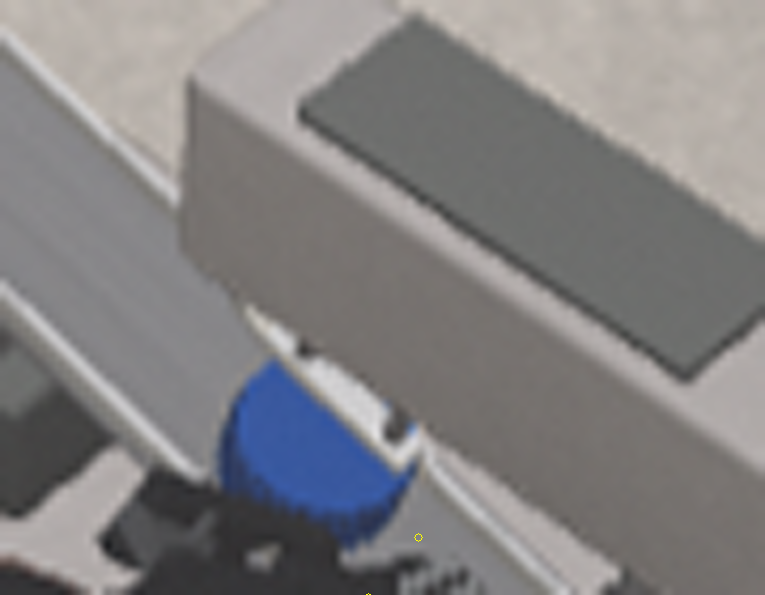

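```bash
cat >> h.py <<'E'
def tips(p,name,crop,s):
    from station import ctrl
    o=ctrl.get_obs(); R=Rr.from_rotvec(o["tool_rot"]).as_matrix(); im=cv2.imread(f"pics/{name}.png")
    for c,z in(((0,255,255),.173),((255,0,255),.155)):
        Q=proj(p,[o["tool_pos"]+R@np.array([a,b,z]) for a,b in((-.011,-.0145),(-.011,.0145),(.011,.0145),(.011,-.0145))])
        cv2.polylines(im,[((Q-np.array(crop[:2])+.5)*s).astype(int)],True,c,1)
    cv2.imwrite(f"pics/{name}.png",im)
E
python3 - <<'E'
from h import *
cr=(320,240,420,315); p=snap("side","s7",cr,8)
tips(p,"s7",cr,8)
E
```

```text
(no output)
```

View pics/s7.png

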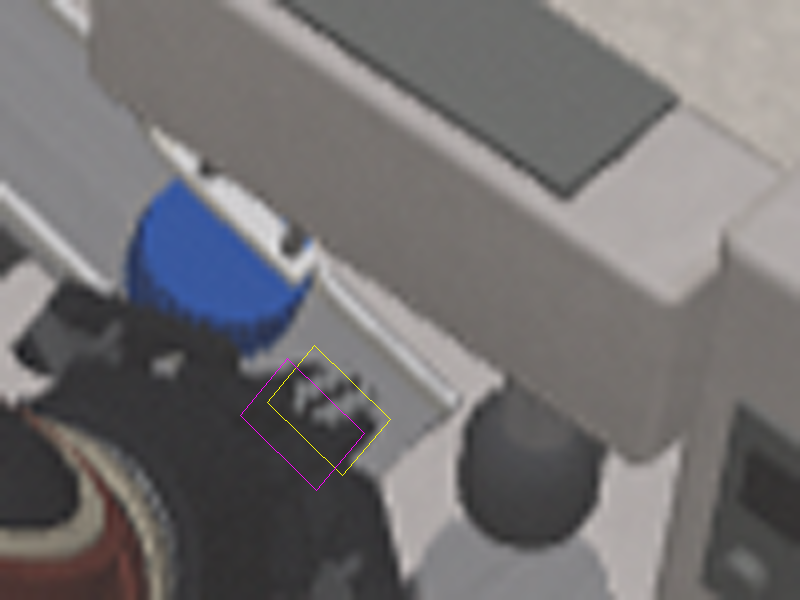

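```bash
python3 -m crank '[[0.003,-0.002,0,0,0,2.5,1],[0,0,0,0,-4,0,1],[0,0,0,0,-4,0,1],[0,0,0,0,-4,0,1],[0,0,0,0,-4,0,1]]'
python3 - <<'E'
from h import *
delta(*tgt(-4,-26,11.5,35,-1))
cr=(320,240,420,315); p=snap("side","s8",cr,8)
tips(p,"s8",cr,8)
E
```

```text
t: 6.3
tool_pos: [0.4631, -0.0956, 0.2043]
tool_rot: [-2.579, 0.191, -1.348]
contact_force: [-1.0, -0.9, -0.8]
opening: 0.0001
t 6.3 pos [ 0.4631 -0.0956  0.2043] q [-0.476 -0.22   2.321  1.299  0.544  0.237] F [-1.  -0.9 -0.8] open 0.0001
shift mm now-axes [-0.1 -7.7  1.7] turn [ 0.002 -0.002  0.   ]
shift mm in target axes [-0.1 -7.7  1.7]
```

View pics/s8.png

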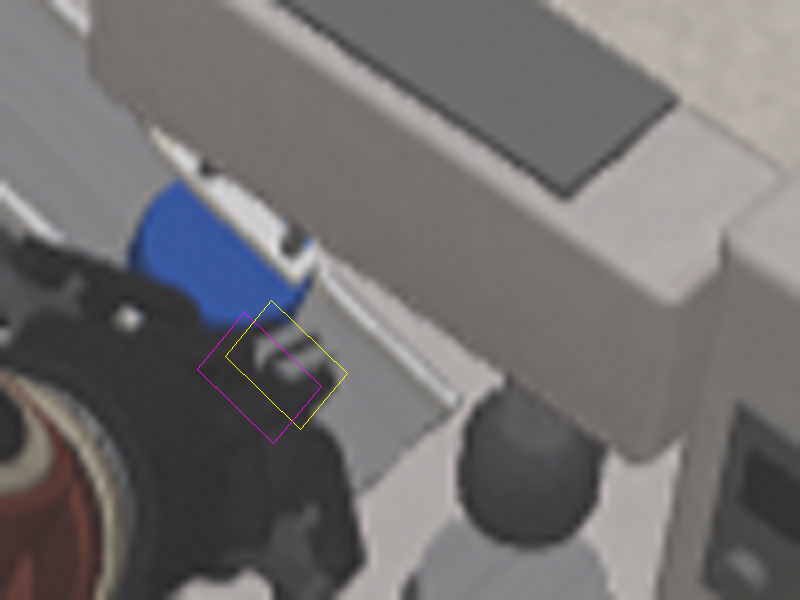

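```bash
python3 -m crank '[[0,0,0,0,-4,1,1],[0,0,0,0,-4,0.5,1],[0,0,0,0,-4,0,1],[0,0,0,0,-4,0,1],[0,0,0,0,-4,0,1],[0,0,0,0,-4,0,1]]'
python3 - <<'E'
from h import *
delta(*tgt(-4,-9,11.5,35,-1))
cr=(310,225,410,300); p=snap("side","s9",cr,8)
tips(p,"s9",cr,8)
E
```

```text
t: 6.85
tool_pos: [0.4644, -0.0716, 0.21]
tool_rot: [-2.586, 0.199, -1.354]
contact_force: [-4.2, -5.0, 1.0]
opening: -0.0003
t 6.85 pos [ 0.4644 -0.0716  0.21  ] q [-0.415 -0.25   2.333  1.272  0.488  0.303] F [-4.2 -5.   1. ] open -0.0003
shift mm now-axes [-0.2  0.   0.4] turn [ 0.013 -0.005  0.   ]
shift mm in target axes [-0.2  0.   0.4]
```

View pics/s9.png

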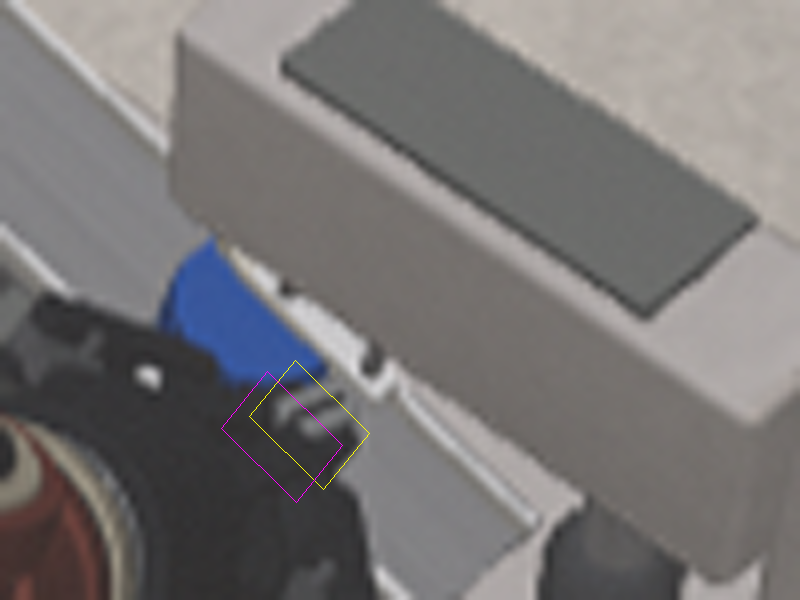

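```bash
python3 -m crank '[[0,0,0,0,-4,0,1],[0,0,0,0,-4,0,1],[0,0,0,0,-4,0,1],[0,0,0,0,-4,0,1],[0,0,0,0,-4,0,1],[0,0,0,0,-4,0,1]]'
python3 - <<'E'
from h import *
delta(*tgt(-4,15,11.5,35,-1))
cr=(300,215,400,290); p=snap("side","s10",cr,8)
tips(p,"s10",cr,8)
p=snap("top","t10",(290,180,410,270),6.5)
E
```

```text
t: 7.4
tool_pos: [0.4642, -0.0482, 0.216]
tool_rot: [-2.593, 0.209, -1.36]
contact_force: [-5.9, -5.0, 0.4]
opening: -0.0001
t 7.4 pos [ 0.4642 -0.0482  0.216 ] q [-0.355 -0.279  2.344  1.227  0.433  0.385] F [-5.9 -5.   0.4] open -0.0001
shift mm now-axes [0.3 0.1 0.6] turn [ 0.024 -0.007 -0.001]
shift mm in target axes [0.3 0.1 0.6]
```

View pics/s10.png

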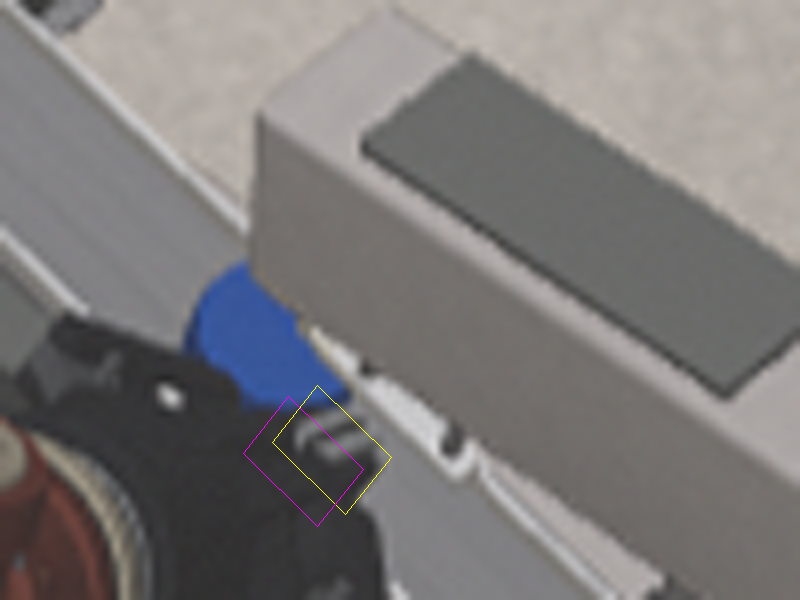

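View pics/t10.png

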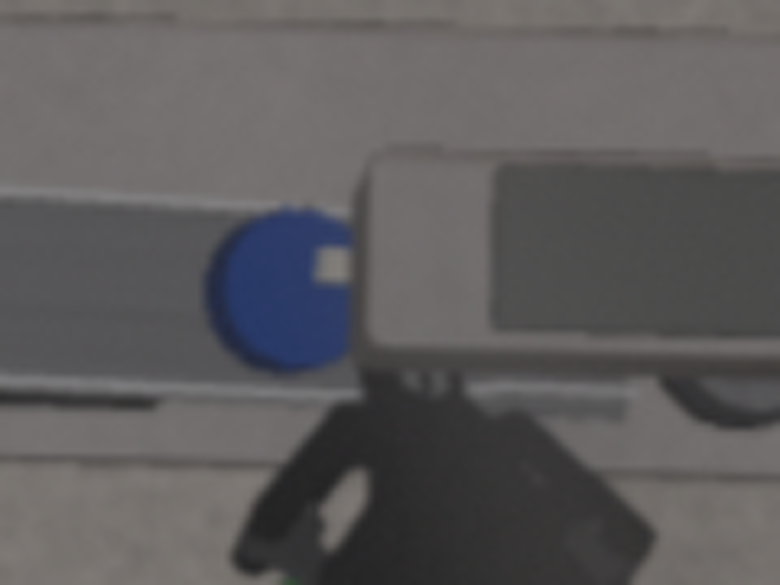

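```bash
python3 -m crank '[[0.005,-0.002,0,0,-5,0,1],[0.005,-0.002,0,0,-5,0,1],[0.005,-0.001,0,0,-5,0,1],[0.005,-0.001,0,0,-5,0,1],[0.004,0,0,0,-5,0,1],[0,0,0,0,-5,0,1],[0,0,0,0,-5,0,1]]'
python3 - <<'E'
from h import *
delta(*tgt(-4,50,11.5,35,-1))
cr=(280,195,380,270); p=snap("side","s11",cr,8)
tips(p,"s11",cr,8)
p=snap("top","t11",(260,180,380,270),6.5)
from scipy.optimize import least_squares
# ray to plane chute top z=24: centroid of blue blob in box
im=p["image"].astype(int); b=(im[:,:,2]>im[:,:,0]+25)&(im[:,:,2]>im[:,:,1]+20); m=np.zeros_like(b); m[200:250,275:365]=1; b&=m
ys,xs=np.nonzero(b); c=np.array([xs.mean(),ys.mean()]); print("px",c,b.sum())
r=least_squares(lambda a: proj(p,mach.c([a[0],a[1],20]))[0]-c,[0,80]); print("cap chute x,y",r.x)
E
```

```text
t: 8.08
tool_pos: [0.4648, -0.0118, 0.226]
tool_rot: [-2.575, 0.191, -1.347]
contact_force: [-0.7, -0.7, -0.6]
opening: 0.0001
t 8.08 pos [ 0.4648 -0.0118  0.226 ] q [-0.268 -0.312  2.348  1.16   0.396  0.506] F [-0.7 -0.7 -0.6] open 0.0001
shift mm now-axes [-0.1  2.9  0.5] turn [-0.001 -0.003 -0.001]
shift mm in target axes [-0.1  2.9  0.5]
px [313.95375723 223.10211946] 519
cap chute x,y [ 1.13989036 91.00955241]
```

View pics/s11.png

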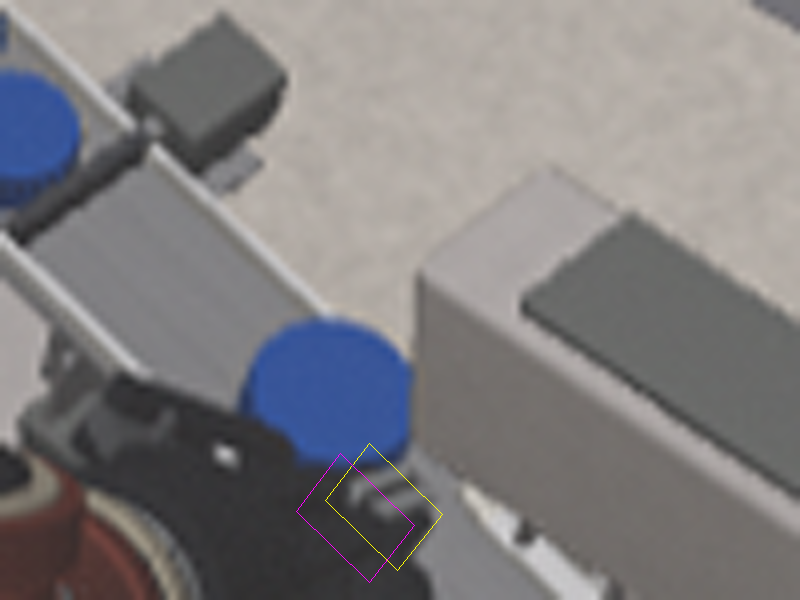

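View pics/t11.png

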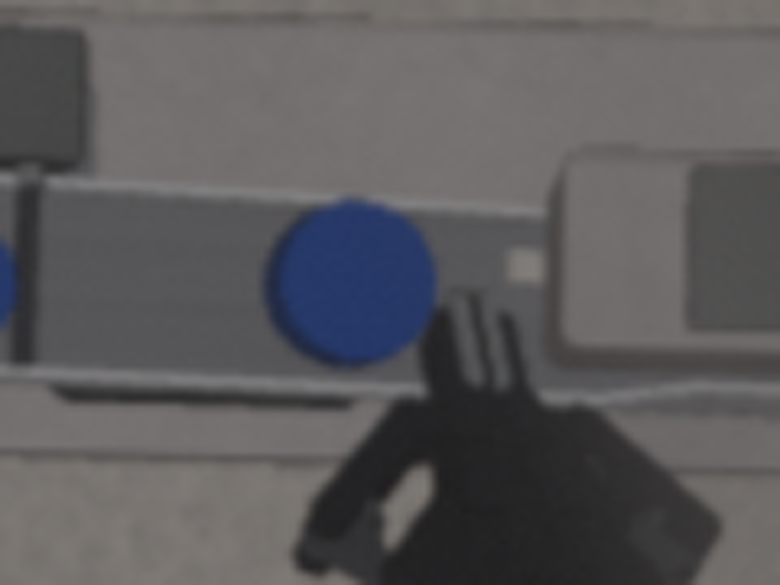

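```bash
python3 -m crank '[[0,0,0,0,-5,0,1],[0,0,0,0,-5,0,1],[0,0,0,0,-5,0,1],[0,0,0,0,-5,0,1],[0,0,0,0,-4,0,1],[0,0,0,0,0,0,1]]'
python3 -m crank '[[0,0,0,0,3,-5,1],[0,0,0,0,3,-20,1],[0,0,0,0,0,-35,1],[0,0,0,0,0,-35,1],[0,0,0,0,0,-20,1],[0,0,0,0,0,0,1]]'
python3 - <<'E'
from h import *
delta(*tgt(-4,50,11.5,35,-1))
cr=(210,145,410,295); p=snap("side","s12",cr,4)
p=snap("top","t12",(220,160,400,295),4.4)
from scipy.optimize import least_squares
im=p["image"].astype(int); b=(im[:,:,2]>im[:,:,0]+25)&(im[:,:,2]>im[:,:,1]+20); m=np.zeros_like(b); m[200:250,268:365]=1; b&=m
ys,xs=np.nonzero(b); c=np.array([xs.mean(),ys.mean()]); print("px",c,b.sum())
r=least_squares(lambda a: proj(p,mach.c([a[0],a[1],20]))[0]-c,[0,80]); print("cap chute x,y",r.x)
E
```

```text
t: 8.68
tool_pos: [0.4649, 0.0144, 0.2327]
tool_rot: [-2.575, 0.188, -1.346]
contact_force: [-0.1, -0.7, 0.4]
opening: -0.0002
t: 9.18
tool_pos: [0.3693, -0.0082, 0.2939]
tool_rot: [-2.581, 0.187, -1.334]
contact_force: [0.4, -0.9, 0.7]
opening: 0.0001
t 9.18 pos [ 0.3693 -0.0082  0.2939] q [-0.347 -0.852  2.539  0.719  0.679  0.981] F [ 0.4 -0.9  0.7] open 0.0001
shift mm now-axes [  2.4  23.3 115.9] turn [-0.002  0.007 -0.001]
shift mm in target axes [  1.5  23.1 116. ]
px [301.06756757 222.26833977] 518
cap chute x,y [  1.33759801 116.89108381]
```

View pics/s12.png

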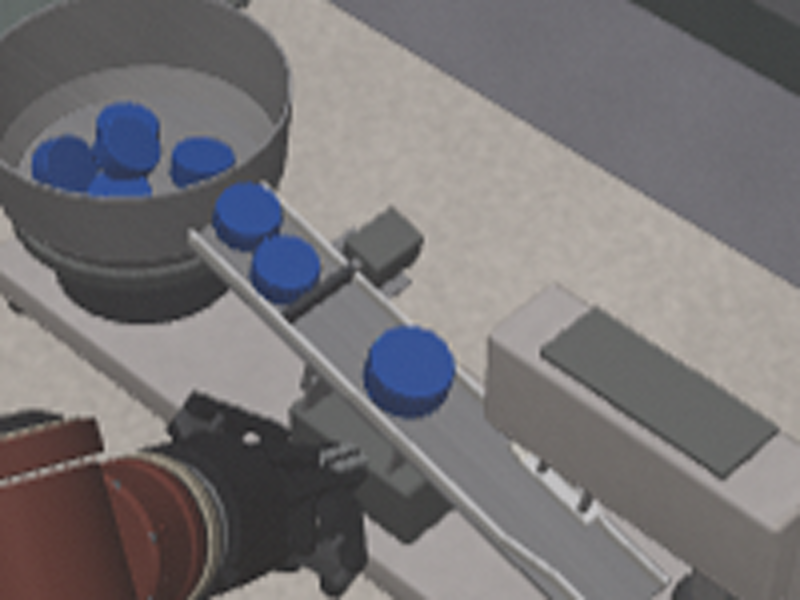

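View pics/t12.png

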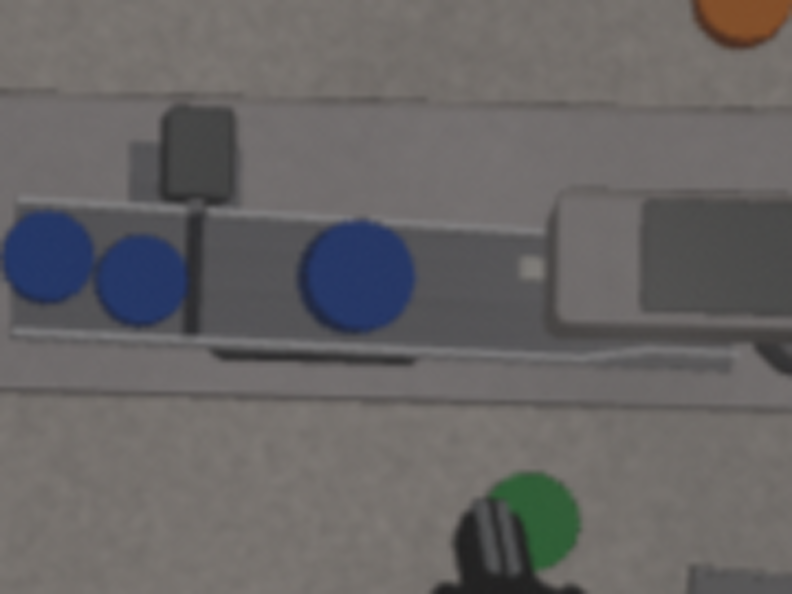

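```bash
cat >> h.py <<'E'
def down(x,y,h,sy=1,tilt=15):
    "TCP at chute(x,y,h) mm, tool z = -n (tilt 15) , tool y = sy*machine X"
    C=mach.R@Rr.from_euler('x',tilt,degrees=True).as_matrix(); d=-C[:,2]; yy=C[:,0]*sy
    return mach.c([x,y,h])[0],np.c_[np.cross(yy,d),yy,d]
E
python3 - <<'E'
from h import *
import kin
from station import ctrl
k,_=kin.fit(); q=ctrl.get_obs()["q"]
print(np.abs(kin.fk(q,k)[0]-ctrl.get_obs()["tool_pos"]).max())
for sy in(1,-1):
    for h in(260,181):
        p,R=down(1.3,116.9,h,sy); m,s=kin.ik(p,R,k,q); print(sy,h,p,m,np.round(s,2))
    delta(*down(1.3,116.9,260,sy))
    R=np.c_[np.cross([sy*1.,0,0],[0,0,-1]),[sy,0,0],[0,0,-1.]]
    m,s=kin.ik(np.array([.416,-.176,.2]),R,k,q); print(m,np.round(s,2))
E
```

```text
0.00605668129684811
1 260 [0.61243336 0.01010937 0.38639666] (np.float64(4.157676101345682e-19), np.float64(1.1477291091727893)) [-0.15  0.04  1.66  0.26  1.48 -0.17]
1 181 [0.6126276  0.03055515 0.31008852] (np.float64(7.88069729090049e-19), np.float64(1.1491088187701595)) [-0.12  0.11  1.72  0.27  1.35 -0.17]
t 9.28 pos [ 0.3704 -0.0079  0.2917] q [-0.346 -0.843  2.537  0.721  0.675  0.979] F [ 0.3 -0.1 -0.2] open -0.0005
shift mm now-axes [211.  -44.3 146.4] turn [ 0.737 -0.743 -1.442]
shift mm in target axes [ 44.1 241.9 -86.2]
(np.float64(6.465386479861502e-18), np.float64(1.5439116489388403)) [-0.57 -0.11  2.14 -0.    1.11 -0.57]
-1 260 [0.61243336 0.01010937 0.38639666] (np.float64(3.6217198711348526e-17), np.float64(1.993863537520402)) [-0.15  0.04  1.66  0.26  1.48  2.97]
-1 181 [0.6126276  0.03055515 0.31008852] (np.float64(8.222953253912775e-18), np.float64(1.9924838312288091)) [-0.12  0.11  1.72  0.27  1.35  2.97]
t 9.28 pos [ 0.3704 -0.0079  0.2917] q [-0.346 -0.843  2.537  0.721  0.675  0.979] F [ 0.3 -0.1 -0.2] open -0.0005
shift mm now-axes [211.  -44.3 146.4] turn [-0.743 -0.737  1.44 ]
shift mm in target axes [ -44.1 -241.9  -86.2]
(np.float64(1.6529611003945125e-18), np.float64(1.5976810020467396)) [-0.57 -0.11  2.14  0.    1.11  2.58]
```

```bash
python3 -m crank '[[0,0,0,27,-8,-12,1],[0,0,0,27,-8,-12,1],[0,0,0,27,-8,-12,1],[0,0,0,27,-8,-12,1],[0,0,0,27,-8,-12,1]]'
python3 -m crank '[[0.048,-0.048,-0.094,0,0,0,0],[0.048,-0.048,-0.094,0,0,0,-1],[0.048,-0.048,-0.094,0,0,0,-1],[0.048,-0.048,-0.094,0,0,0,-1],[0.048,-0.048,-0.094,0,0,0,-1],[0.048,-0.048,-0.094,0,0,0,-1],[0.048,-0.048,-0.094,0,0,0,-1],[0.048,-0.048,-0.094,0,0,0,-1]]'
python3 - <<'E'
from h import *
delta(*down(1.3,116.9,260,1))
E
```

```text
t: 9.7
tool_pos: [0.4039, -0.0077, 0.4271]
tool_rot: [-2.597, 0.199, -1.277]
contact_force: [-0.2, -1.2, -0.1]
opening: -0.0003
t: 10.37
tool_pos: [0.4153, -0.0083, 0.4238]
tool_rot: [-2.529, -1.115, -0.784]
contact_force: [-0.2, 0.2, 0.0]
opening: 0.085
t 10.37 pos [ 0.4153 -0.0083  0.4238] q [-0.342 -0.595  2.141  0.581  1.391  0.352] F [-0.2  0.2  0. ] open 0.085
shift mm now-axes [ 99.5 135.2 111.4] turn [ 0.285 -0.345 -0.669]
shift mm in target axes [  9.9 196.9  41.4]
```

```bash
python3 -m crank '[[0.041,-0.049,-0.096,0,0,0,-1],[0.041,-0.049,-0.096,0,0,0,-1],[0.041,-0.049,-0.096,0,0,0,-1],[0.041,-0.049,-0.096,0,0,0,-1],[0.041,-0.049,-0.096,0,0,0,-1],[0.041,-0.049,-0.096,0,0,0,-1],[0.041,-0.049,-0.096,0,0,0,-1],[0,0,0,0,0,0,-1]]'
python3 - <<'E'
from h import *
delta(*down(1.3,116.9,260,1))
E
```

```text
t: 11.03
tool_pos: [0.4263, -0.0087, 0.4056]
tool_rot: [-2.022, -2.099, -0.225]
contact_force: [1.0, 0.4, 0.6]
opening: 0.0854
t 11.03 pos [ 0.4263 -0.0087  0.4056] q [-0.256 -0.434  2.04   0.241  1.652 -0.287] F [1.  0.4 0.6] open 0.0854
shift mm now-axes [  7.5 187.4  14. ] turn [-0.053 -0.002  0.04 ]
shift mm in target axes [ 14.9 186.   23.9]
```

```bash
python3 -m crank '[[-0.053,-0.002,0.04,2,30,2,-1],[0,0,0,2.5,32,3,-1],[0,0,0,2.5,32,4,-1],[0,0,0,2.5,32,4,-1],[0,0,0,2.5,32,4,-1],[0,0,0,2.5,28,4,-1],[0,0,0,0,0,0,-1]]'
python3 - <<'E'
from h import *
delta(*down(1.3,116.9,260,1))
p=snap("side","s13",(210,95,410,245),4)
p=snap("top","t13",(200,130,400,280),4)
E
```

```text
t: 11.62
tool_pos: [0.626, 0.0122, 0.3694]
tool_rot: [-2.099, -2.036, -0.276]
contact_force: [-1.2, -0.8, -0.4]
opening: 0.0855
t 11.62 pos [0.626  0.0122 0.3694] q [-0.146  0.084  1.647  0.275  1.464 -0.152] F [-1.2 -0.8 -0.4] open 0.0855
shift mm now-axes [  2.2 -13.8 -16.9] turn [-0.01  -0.016 -0.023]
shift mm in target axes [  2.2 -13.6 -17. ]
```

View pics/s13.png

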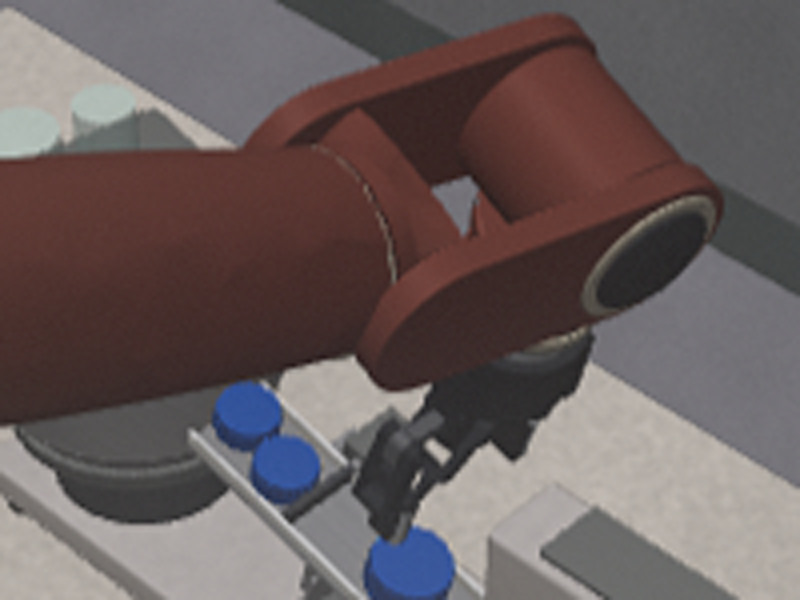

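View pics/t13.png

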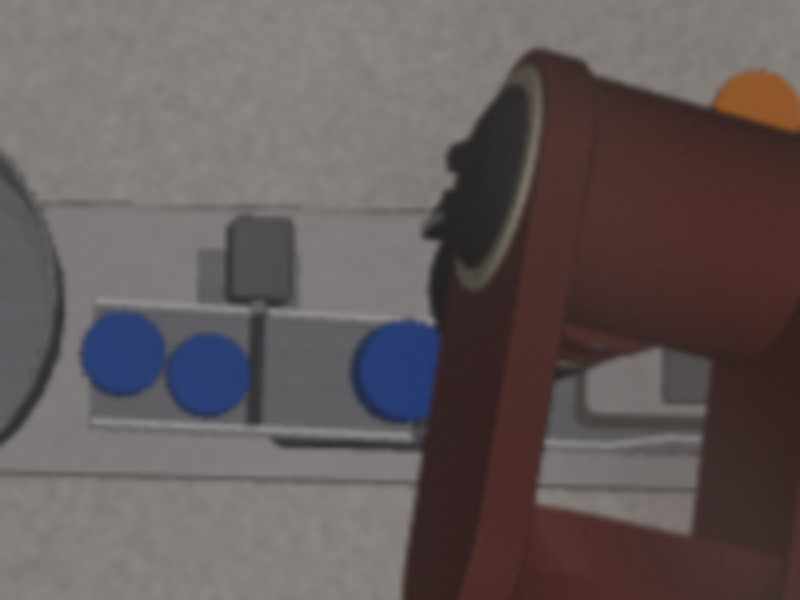

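```bash
python3 -m crank '[[-0.01,-0.016,-0.023,2.2,-13.6,-2,-1],[0,0,0,0,0,0,-1],[0,0,0,0,0,0,-1]]'
python3 - <<'E'
from h import *
delta(*down(1.3,116.9,181,1))
cr=(260,170,360,245);p=snap("side","s14",cr,8)
from station import ctrl
print(ctrl.finger_overhang)
E
```

```text
t: 11.97
tool_pos: [0.6088, 0.0141, 0.3702]
tool_rot: [-2.09, -2.067, -0.271]
contact_force: [0.4, -0.1, 0.2]
opening: 0.0853
t 11.97 pos [0.6088 0.0141 0.3702] q [-0.144  0.042  1.689  0.262  1.457 -0.169] F [ 0.4 -0.1  0.2] open 0.0853
shift mm now-axes [ 0.3  4.  62.3] turn [-0.006 -0.002 -0.003]
shift mm in target axes [ 0.4  3.6 62.3]
0.1734
```

View pics/s14.png

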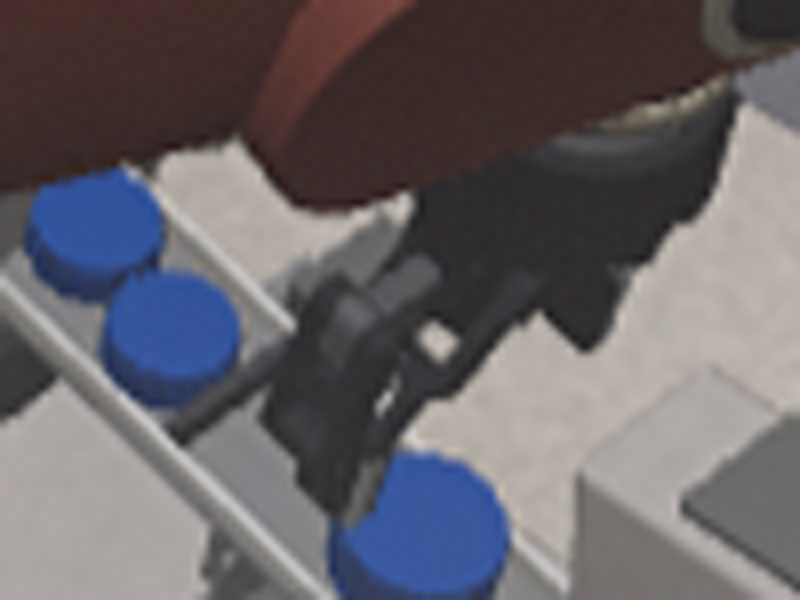

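```bash
python3 -m crank '[[-0.006,-0.002,-0.003,0,3.5,12,-1],[0,0,0,0,0,14,-1],[0,0,0,0,0,14,-1],[0,0,0,0,0,8,-1],[0,0,0,0,0,0,-1],[0,0,0,0,0,0,-1]]'
python3 - <<'E'
from h import *
delta(*down(1.3,116.9,181,1))
cr=(260,190,360,265);p=snap("side","s15",cr,8)
E
```

```text
t: 12.52
tool_pos: [0.6115, 0.0267, 0.3228]
tool_rot: [-2.097, -2.069, -0.281]
contact_force: [1.0, -0.1, 0.2]
opening: 0.0854
t 12.52 pos [0.6115 0.0267 0.3228] q [-0.123  0.086  1.724  0.268  1.365 -0.17 ] F [ 1.  -0.1  0.2] open 0.0854
shift mm now-axes [ 0.5  1.  13.3] turn [ 0.004 -0.002 -0.003]
shift mm in target axes [ 0.5  1.1 13.3]
```

View pics/s15.png

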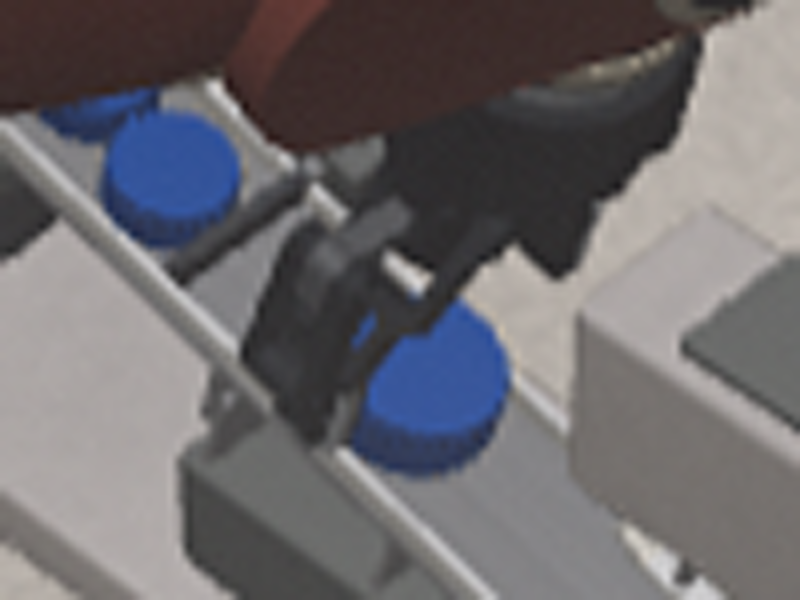

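```bash
python3 -m crank '[[0.004,-0.002,-0.003,0,1,8,-1],[0,0,0,0,0,5,-1],[0,0,0,0,0,0,-1],[0,0,0,0,0,0,-0.2],[0,0,0,0,0,0,0.0],[0,0,0,0,0,0,0.1]]' 20
python3 - <<'E'
from h import *
delta(*down(1.3,116.9,181,1))
cr=(260,190,360,265);p=snap("side","s16",cr,8)
E
```

```text
t: 13.07
tool_pos: [0.6134, 0.0299, 0.3114]
tool_rot: [-2.094, -2.074, -0.278]
contact_force: [-0.6, -0.7, 0.7]
opening: 0.0519
t 13.07 pos [0.6134 0.0299 0.3114] q [-0.117  0.101  1.728  0.267  1.346 -0.172] F [-0.6 -0.7  0.7] open 0.0519
shift mm now-axes [ 0.3 -0.8  1.4] turn [0.003 0.001 0.   ]
shift mm in target axes [ 0.3 -0.8  1.4]
```

View pics/s16.png

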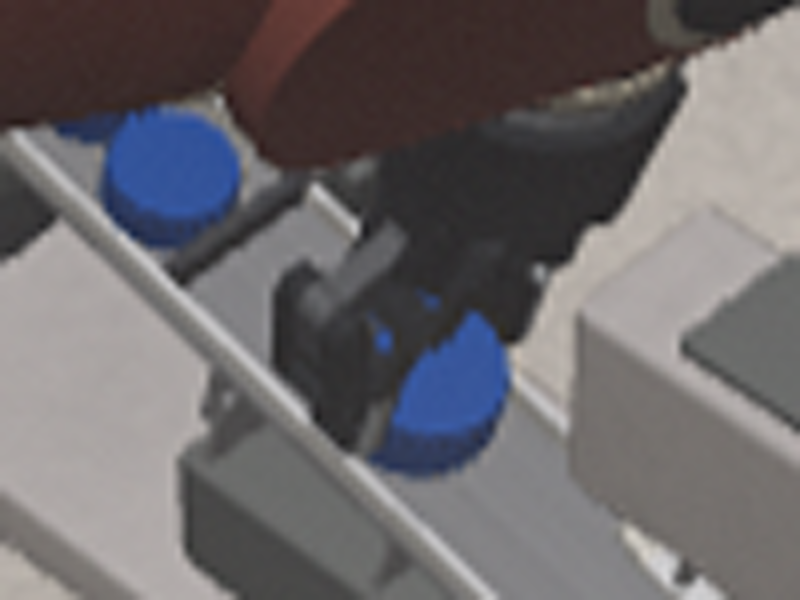

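```bash
python3 -m crank '[[0,0,0,0,0,0,0.4],[0,0,0,0,0,0,0.4],[0,0,0,0,0,0,0.4],[0,0,0,0,0,0,0.4]]' 25
python3 -m crank '[[0,0,0,0,0,-5,0.4],[0,0,0,0,0,-8,0.4],[0,0,0,0,0,-12,0.4],[0,0,0,0,0,-10,0.4],[0,0,0,0,0,0,0.4]]'
python3 - <<'E'
from h import *
delta(*down(1.3,116.9,181,1))
cr=(240,150,360,240);p=snap("side","s17",cr,6.5)
E
```

```text
t: 13.45
tool_pos: [0.613, 0.0298, 0.312]
tool_rot: [-2.093, -2.074, -0.276]
contact_force: [-0.8, 0.4, -1.1]
opening: 0.0476
t: 13.87
tool_pos: [0.6132, 0.0199, 0.3494]
tool_rot: [-2.094, -2.075, -0.277]
contact_force: [0.7, -0.3, 0.3]
opening: 0.0475
t 13.87 pos [0.6132 0.0199 0.3494] q [-0.134  0.066  1.699  0.262  1.413 -0.171] F [ 0.7 -0.3  0.3] open 0.0475
shift mm now-axes [ 0.2 -0.7 40.7] turn [0.003 0.001 0.001]
shift mm in target axes [ 0.2 -0.6 40.7]
```

View pics/s17.png

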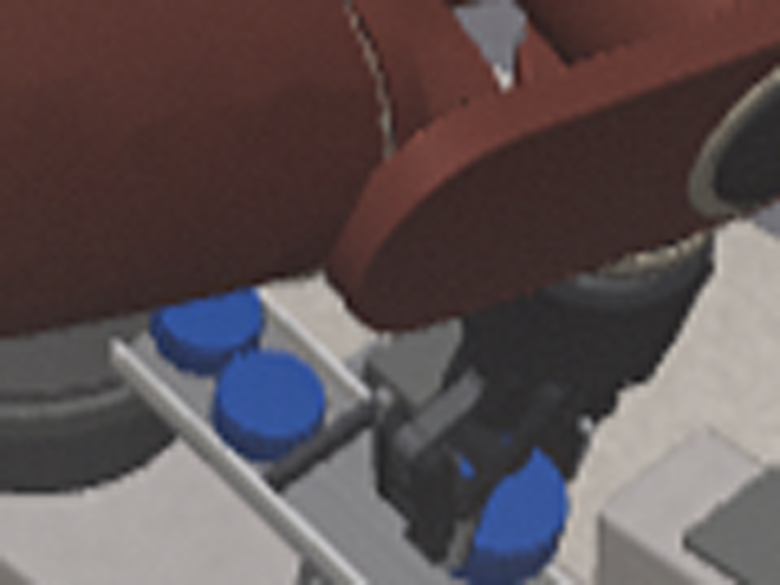

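```bash
python3 -m crank '[[0,0,0,0,0,-10,0.4],[0,0,0,0,0,-20,0.4],[0,0,0,0,0,-20,0.4],[0,0,0,0,-8,-10,0.4],[0,0,0,0,-16,0,0.4],[0,0,0,0,-24,0,0.4],[0,0,0,0,-24,0,0.4],[0,0,0,0,-12,0,0.4]]'
python3 - <<'E'
from h import *
R=np.c_[np.cross([1.,0,0],[0,0,-1]),[1,0,0],[0,0,-1.]]
delta(np.array([.416,-.176,.3]),R)
p=snap("side","s18",(200,90,440,270),3.3)
p=snap("top","t18",(220,150,420,300),4)
E
```

```text
t: 14.58
tool_pos: [0.5256, 0.0036, 0.4118]
tool_rot: [-2.094, -2.075, -0.276]
contact_force: [-0.3, 0.4, 0.2]
opening: 0.0474
t 14.58 pos [0.5256 0.0036 0.4118] q [-0.187 -0.189  1.837  0.256  1.539 -0.191] F [-0.3  0.4  0.2] open 0.0474
shift mm now-axes [-203.3 -108.2   61.3] turn [ 0.004 -0.26  -0.009]
shift mm in target axes [-179.6 -109.6  111.8]
```

View pics/s18.png

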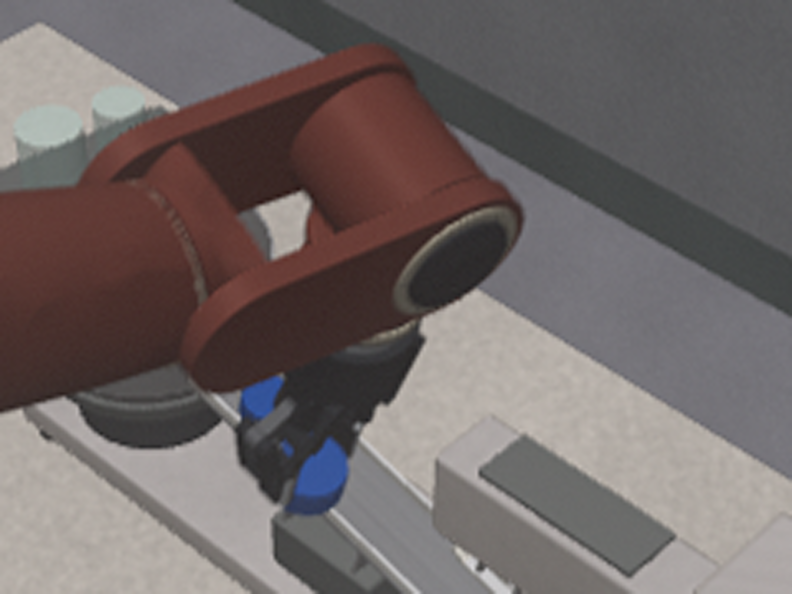

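View pics/t18.png

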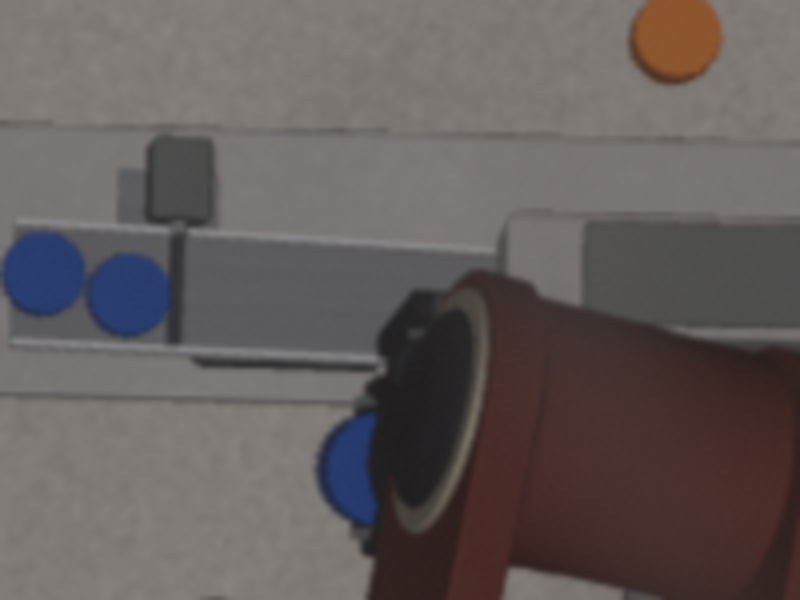

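```bash
python3 -m crank '[[0.001,-0.087,-0.003,0,-25,0,0.4],[0.001,-0.087,-0.003,-10,-35,0,0.4],[0.001,-0.087,-0.003,-20,-30,0,0.4],[0,0,0,-30,-10,8,0.4],[0,0,0,-30,0,8,0.4],[0,0,0,-30,0,8,0.4],[0,0,0,-30,0,8,0.4],[0,0,0,-18,0,8,0.4]]'
python3 - <<'E'
from h import *
R=np.c_[np.cross([1.,0,0],[0,0,-1]),[1,0,0],[0,0,-1.]]
delta(np.array([.416,-.176,.3]),R)
E
```

```text
t: 15.35
tool_pos: [0.424, -0.1671, 0.3715]
tool_rot: [2.199, 2.218, -0.006]
contact_force: [0.3, -0.0, -0.8]
opening: 0.0475
t 15.35 pos [ 0.424  -0.1671  0.3715] q [-0.537 -0.355  2.033 -0.008  1.447 -0.545] F [ 0.3 -0.  -0.8] open 0.0475
shift mm now-axes [-7.7 -8.8 71.5] turn [0.01  0.015 0.009]
shift mm in target axes [-8.9 -8.  71.5]
```

```bash
python3 -m crank '[[0.01,0.015,0.009,-4,-6,12,0.4],[0,0,0,-2,-2,20,0.4],[0,0,0,0,0,20,0.4],[0,0,0,0,0,10,0.4],[0,0,0,0,0,0,0.4],[0,0,0,0,0,0,0.4]]'
python3 - <<'E'
from h import *
R=np.c_[np.cross([1.,0,0],[0,0,-1]),[1,0,0],[0,0,-1.]]
delta(np.array([.416,-.176,.3]),R)
p=snap("side","s19",(320,220,500,355),4.4)
p=snap("top","t19",(310,230,510,380),4)
E
```

```text
t: 15.85
tool_pos: [0.4154, -0.1767, 0.3049]
tool_rot: [-2.227, -2.207, -0.002]
contact_force: [-0.0, 0.2, 0.6]
opening: 0.0476
t 15.85 pos [ 0.4154 -0.1767  0.3049] q [-0.568 -0.298  2.103  0.003  1.343 -0.56 ] F [-0.   0.2  0.6] open 0.0476
shift mm now-axes [0.6 0.6 4.9] turn [-0.004 -0.005 -0.009]
shift mm in target axes [0.7 0.6 4.9]
```

View pics/s19.png

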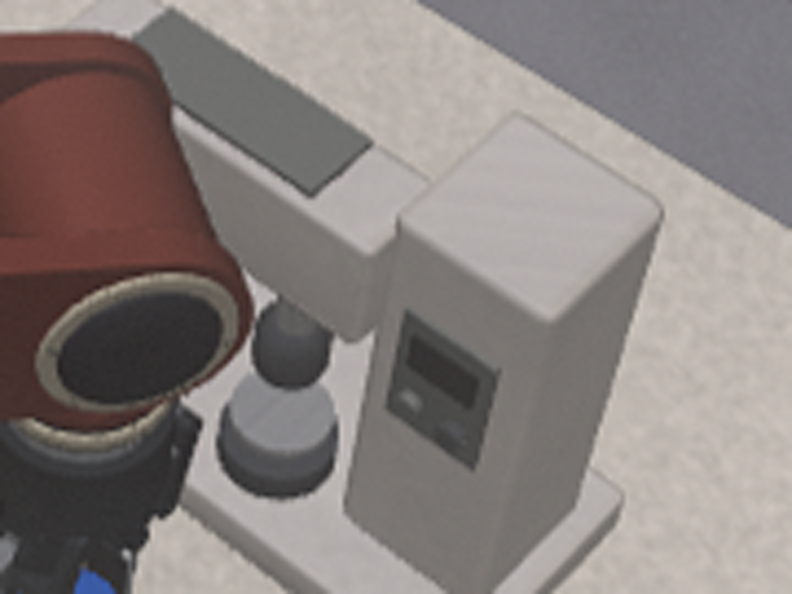

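View pics/t19.png

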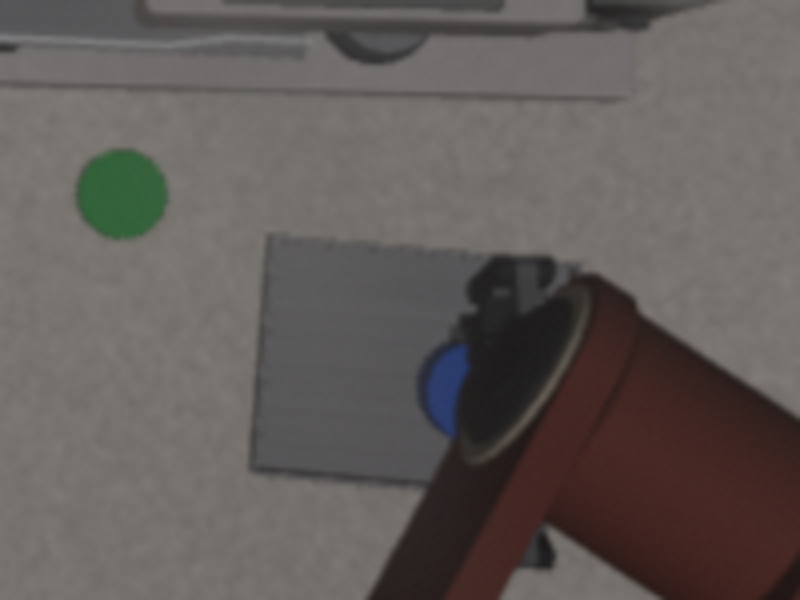

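Run:
```python
from h import *
p=snap("side","s20",(280,310,400,400),6.5)
```

```text
(no output)
```

View pics/s20.png

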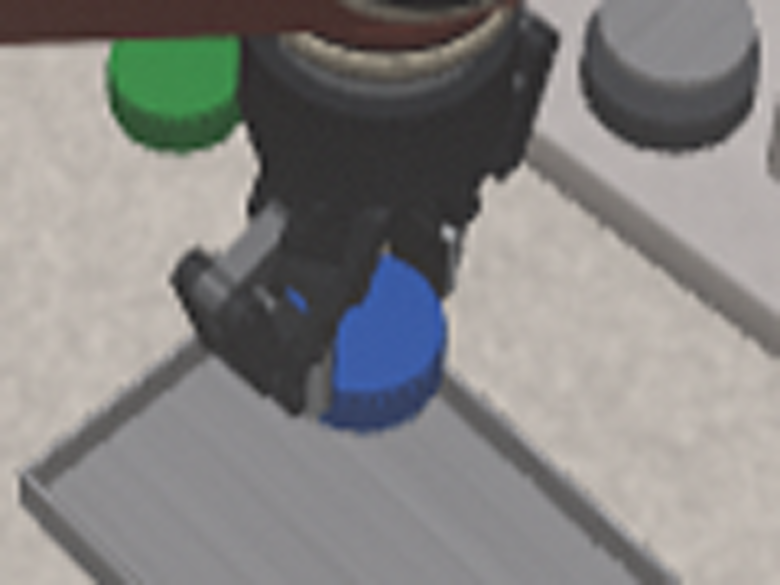

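```bash
python3 -m crank '[[0,0,0,0,0,15,0.4],[0,0,0,0,0,22,0.4],[0,0,0,0,0,22,0.4],[0,0,0,0,0,20,0.4],[0,0,0,0,0,12,0.4],[0,0,0,0,0,6,0.4],[0,0,0,0,0,0,0.4],[0,0,0,0,0,0,0.4]]'
python3 - <<'E'
from h import *
R=np.c_[np.cross([1.,0,0],[0,0,-1]),[1,0,0],[0,0,-1.]]
delta(np.array([.416,-.176,.1855]),R)
E
```

```text
t: 16.67
tool_pos: [0.4221, -0.1781, 0.2182]
tool_rot: [2.213, 2.203, 0.011]
contact_force: [0.3, -1.5, -0.2]
opening: 0.0475
t 16.67 pos [ 0.4221 -0.1781  0.2182] q [-0.563 -0.163  2.15   0.003  1.133 -0.559] F [ 0.3 -1.5 -0.2] open 0.0475
shift mm now-axes [ 2.3 -6.7 32.6] turn [ 0.019  0.008 -0.005]
shift mm in target axes [ 2.1 -6.1 32.7]
```

```bash
python3 -m crank '[[0.019,0.008,-0.005,2,-6,8,0.4],[0,0,0,0,0,9,0.4],[0,0,0,0,0,6,0.4],[0,0,0,0,0,2,0.4],[0,0,0,0,0,0,0.4],[0,0,0,0,0,0,0.4]]'
python3 - <<'E'
from h import *
R=np.c_[np.cross([1.,0,0],[0,0,-1]),[1,0,0],[0,0,-1.]]
delta(np.array([.416,-.176,.1855]),R)
p=snap("side","s21",(280,320,400,410),6.5)
E
```

```text
t: 17.17
tool_pos: [0.4173, -0.1768, 0.1947]
tool_rot: [2.216, 2.219, 0.0]
contact_force: [0.0, -0.2, -0.2]
opening: 0.0478
t 17.17 pos [ 0.4173 -0.1768  0.1947] q [-5.650e-01 -1.290e-01  2.167e+00 -1.000e-03  1.098e+00 -5.660e-01] F [ 0.  -0.2 -0.2] open 0.0478
shift mm now-axes [ 0.9 -1.3  9.2] turn [0.004 0.004 0.001]
shift mm in target axes [ 0.8 -1.3  9.2]
```

View pics/s21.png

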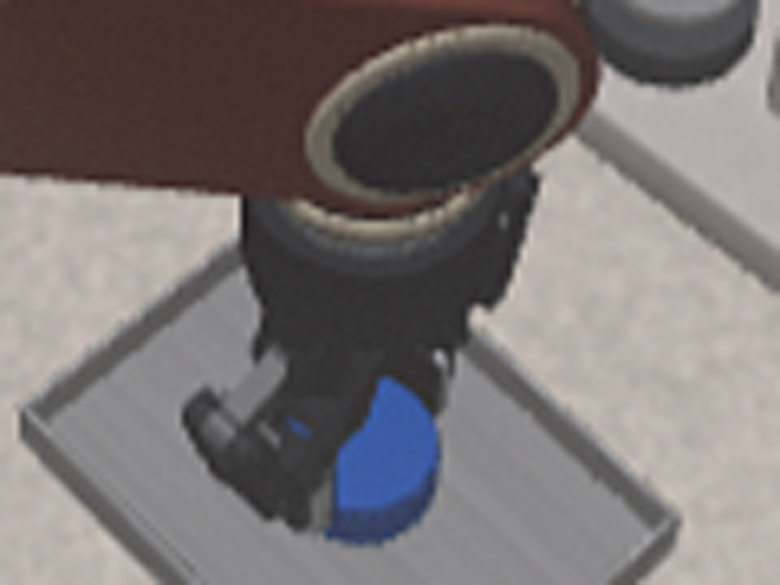

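Well inside the tray. Lower in small steps until the floor is felt.

```bash
python3 -m crank '[[0.004,0.004,0,0.5,-1,3,0.4],[0,0,0,0,0,3,0.4],[0,0,0,0,0,1.5,0.4],[0,0,0,0,0,0,0.4],[0,0,0,0,0,0,0.4]]'
python3 -m crank '[[0,0,0,0,0,1,0.4],[0,0,0,0,0,0,0.4]]'
```

```text
t: 17.63
tool_pos: [0.4166, -0.1766, 0.1871]
tool_rot: [2.22, 2.222, 0.001]
contact_force: [0.8, -0.1, -1.5]
opening: 0.0477
t: 17.8
tool_pos: [0.4166, -0.1766, 0.1861]
tool_rot: [2.22, 2.222, 0.001]
contact_force: [-0.6, 0.1, -0.8]
opening: 0.0477
```

```bash
python3 -m crank '[[0,0,0,0,0,1,0.4],[0,0,0,0,0,0,0.4]]'
python3 -m crank '[[0,0,0,0,0,1,0.4],[0,0,0,0,0,0,0.4]]'
python3 -m crank '[[0,0,0,0,0,1,0.4],[0,0,0,0,0,0,0.4]]'
```

```text
t: 17.97
tool_pos: [0.417, -0.1768, 0.1859]
tool_rot: [2.219, 2.222, 0.001]
contact_force: [-0.1, 0.6, 0.1]
opening: 0.0476
t: 18.13
tool_pos: [0.4175, -0.177, 0.1859]
tool_rot: [2.219, 2.222, 0.001]
contact_force: [0.7, -0.4, 0.2]
opening: 0.0474
t: 18.3
tool_pos: [0.4179, -0.1772, 0.1858]
tool_rot: [2.219, 2.221, 0.001]
contact_force: [0.4, 0.7, -1.0]
opening: 0.0476
```

```bash
python3 -m crank '[[0,0,0,0,1,2.5,0.4],[0,0,0,0,0,1,0.4]]'
python3 - <<'E'
from h import *
R=np.c_[np.cross([1.,0,0],[0,0,-1]),[1,0,0],[0,0,-1.]]
delta(np.array([.416,-.176,.184]),R)
p=snap("side","s22",(290,330,390,405),8)
E
```

```text
t: 18.47
tool_pos: [0.4195, -0.1779, 0.1856]
tool_rot: [-2.218, -2.223, 0.003]
contact_force: [-1.4, 1.0, 2.7]
opening: 0.0474
t 18.47 pos [ 0.4195 -0.1779  0.1856] q [-5.640e-01 -1.040e-01  2.162e+00 -2.000e-03  1.085e+00 -5.650e-01] F [-1.4  1.   2.7] open 0.0474
shift mm now-axes [ 1.9 -3.5  1.6] turn [-0.002  0.     0.002]
shift mm in target axes [ 1.9 -3.5  1.6]
```

View pics/s22.png

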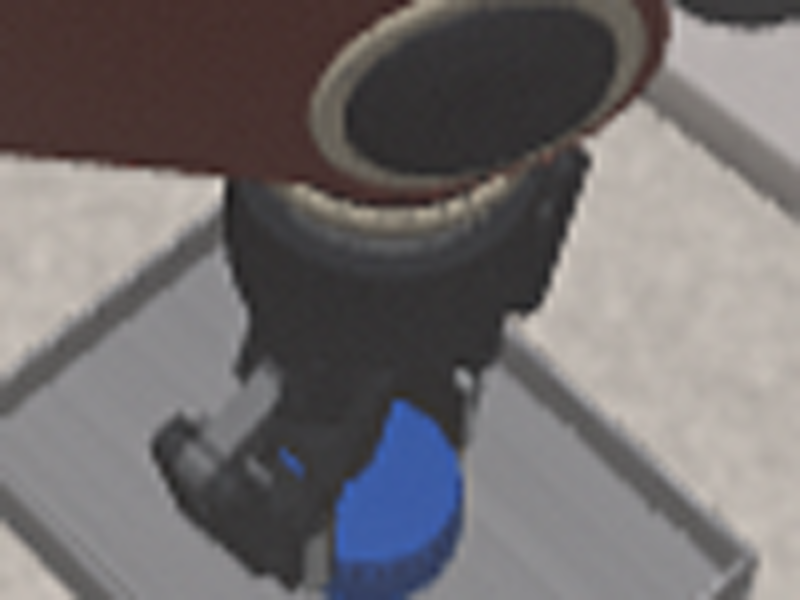

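The floor is reached at the expected height. Releasing with a partial opening, then retreating straight up.

```bash
python3 -m crank '[[0,0,0,0,0,-0.5,0.2],[0,0,0,0,0,0,-0.2],[0,0,0,0,0,0,-0.4],[0,0,0,0,0,0,-0.6],[0,0,0,0,0,0,-0.6]]'
python3 -m crank '[[0,0,0,0,0,-8,-0.6],[0,0,0,0,0,-20,-0.6],[0,0,0,0,0,-30,-0.6],[0,0,0,0,0,-40,-0.6],[0,0,0,0,0,-40,-0.6],[0,0,0,0,0,-30,-0.6],[0,0,0,0,0,0,-0.6]]'
```

```text
t: 18.93
tool_pos: [0.4195, -0.1779, 0.1854]
tool_rot: [-2.219, -2.223, 0.002]
contact_force: [0.3, 0.1, 0.1]
opening: 0.0679
t: 19.52
tool_pos: [0.4178, -0.1766, 0.3586]
tool_rot: [-2.212, -2.216, 0.006]
contact_force: [0.7, -0.1, 1.7]
opening: 0.068
```

```bash
python3 -m crank '[[0,0,0,-25,-5,-10,-0.6],[0,0,0,-35,-5,-10,-0.6],[0,0,0,-35,-5,-10,-0.6],[0,0,0,-35,-5,-5,-0.6],[0,0,0,-35,0,0,-0.6],[0,0,0,-30,0,0,-0.6],[0,0,0,0,0,0,-0.6]]'
python3 - <<'E'
from h import *
from station import spotter
p=snap("side","s23",(190,130,510,370),2.5)
for q in("tray","stray_cap"): print([(np.round(d["centre"],4),round(d["confidence"],2)) for d in spotter.mark_of(q,p)][:3])
p=snap("top","t23",(100,140,500,440),2)
for q in("tray","stray_cap","bottle","tube_rack","queued_cap_1"): print(q,[(np.round(d["centre"],4),round(d["confidence"],2)) for d in spotter.mark_of(q,p)][:3])
E
```

```text
t: 20.1
tool_pos: [0.3975, -0.378, 0.401]
tool_rot: [2.211, 2.229, -0.004]
contact_force: [-0.5, 0.1, 0.6]
opening: 0.0682
[(array([ 0.4194, -0.1736, -0.0005]), 0.65)]
[(array([ 0.4236, -0.1804,  0.007 ]), 0.58), (array([ 0.5072, -0.0135,  0.0028]), 0.43)]
tray [(array([ 4.185e-01, -1.753e-01,  2.000e-04]), 0.67)]
stray_cap [(array([ 0.4219, -0.1787,  0.0037]), 0.85), (array([ 0.6063, -0.0071,  0.1861]), 0.74), (array([ 0.5048, -0.0089, -0.0007]), 0.71)]
bottle [(array([ 0.4239,  0.1308, -0.0014]), 0.91)]
tube_rack [(array([ 0.4371,  0.3935, -0.0021]), 0.83)]
queued_cap_1 [(array([0.6103, 0.2085, 0.1704]), 0.63), (array([0.6113, 0.1691, 0.1621]), 0.62)]
```

View pics/s23.png

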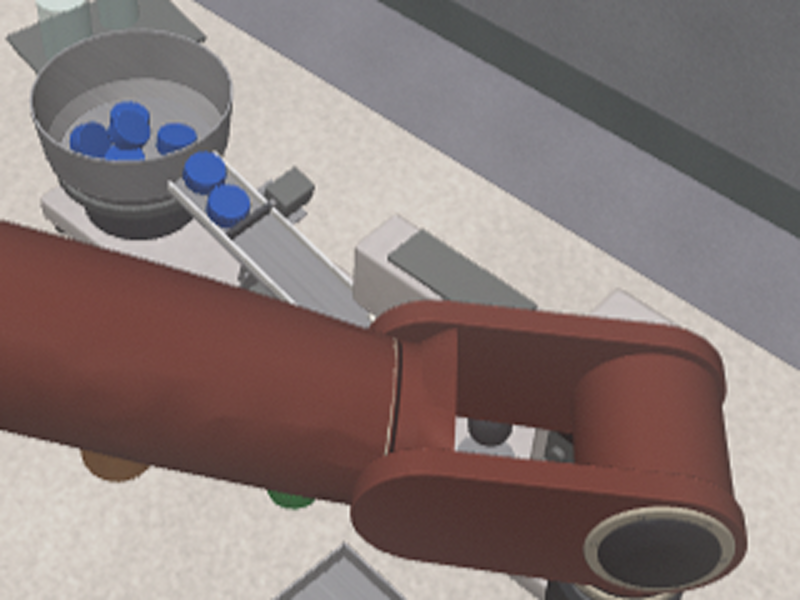

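View pics/t23.png

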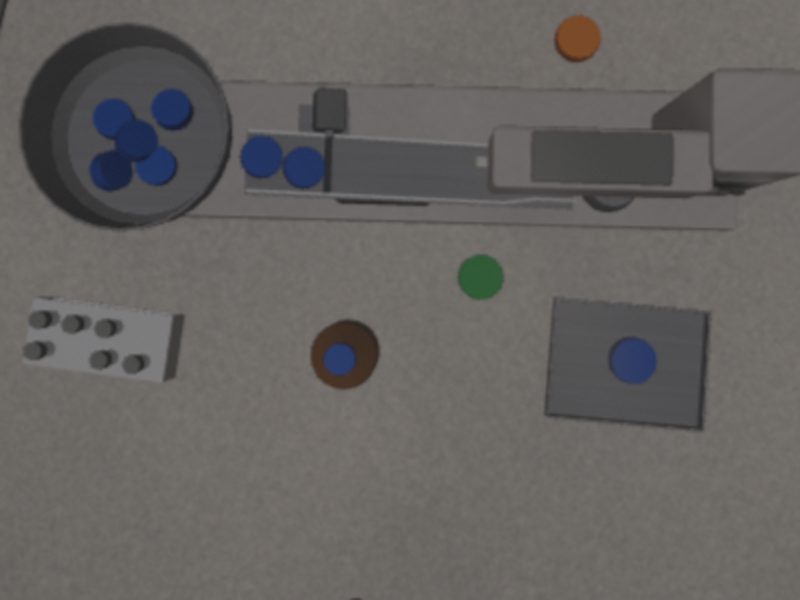

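Run:
```python
from h import *
snap("side","s24",(270,330,430,450),5); snap("top","t24",(360,280,470,365),7)
```

```text
(no output)
```

View pics/s24.png

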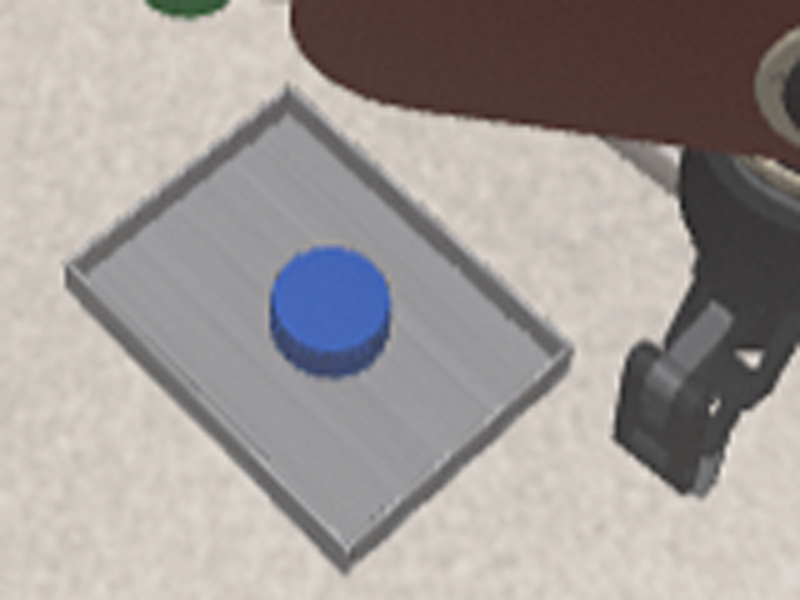

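View pics/t24.png

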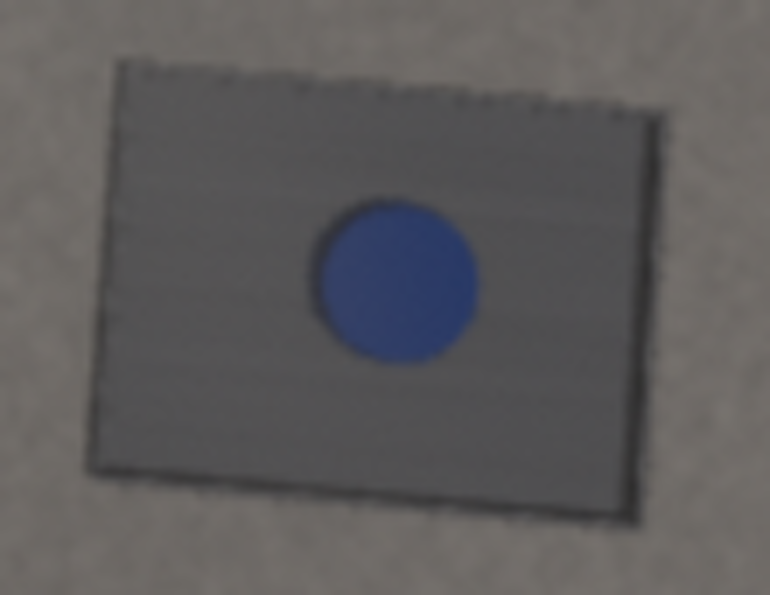

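The cap lies flat in the middle of the tray, closed side up, at side (336,392) and top (417,320). The arm is clear, so I'm handing in.

```bash
python3 -c "
from station import ctrl
print(ctrl.get_obs()['t']); print(ctrl.finish_job())"
```

```text
20.65
the job is handed in; nothing more can be done
None
```

The jammed blue cap is out of the chute and lying flat, closed side up, near the middle of the steel reject tray. I handed the job in at 20.7 s of the 69 s allowed.

I pushed the cap about 117 mm up the chute with the closed fingers, coming in under the head from the robot's side. I then gripped it square to the chute, lifted it out, levelled it, lowered it until the tray floor was felt, and let go.

**Last checks:**
- **Tray:** both camera views show the cap flat in the tray. Networks put its centre within about 8 mm of the tray's.
- **Other items:** the queued caps, bottle and tube rack are within a few mm of where they started, inside the networks' error.
- **Gripper:** clear of everything.
- **Push forces:** the most I read was about 8 N, and only between moves. About 6 N of that was sideways, because the finger touched the cap off centre. The cap slid along the far guide but stayed flat.

**Checks that disagreed:**
- The grip read 47.5 mm on a 50 mm cap; I found no cause, and it held firmly.
- In the last top picture one "stray_cap" report (0.74) fell on the head's edge, where no cap shows. Another fell on the green look-alike.

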